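# Poise the sprung tweezers round a seated bezel at the marked gap

### The job

Seat the small brass bezel, flange down and collar up, fully home in the round pocket of the metal jig and let go of it. Then pick up the sprung tweezers by their wooden grips, squeeze them until their tip gap equals the 28 mm between the jig's two engraved lines, and hold them clear of the bench with the tips on either side of the bezel's collar, one over each line abreast of the pocket's centre, below the collar's top and touching neither bezel nor jig. Hold the gap steady there for at least two seconds and finish while still holding the tweezers so; leave the other things on the bench alone.

Things in the scene. Friction and masses are not known exactly. Their poses are not given: they have to be found in the camera images.
- jig: Fixed setting jig: light metal plate 66 (x) x 74 (y) x 16 mm high with a round blind pocket, 25 mm wide and 5 mm deep, in the middle of its top. Two dark lines engraved along its x axis pass the pocket at y = +14 and -14 mm: the marked gap. Four flat screw heads near its corners. Origin: centre of its underside; z up. The tweezers best come from the robot's side, tips along the jig's +x.
- pocket (a point): Centre of the pocket's mouth, on the jig's top face (16 mm above the bench); the pocket's floor is 5 mm lower.
- mark_l (a point): Point on the engraved line at jig y = +14 mm, abreast of the pocket's centre (jig x = 0), on the jig's top face.
- mark_r (a point): Point on the engraved line at jig y = -14 mm, abreast of the pocket's centre, on the jig's top face.
- bezel: Loose brass bezel: a flange 22 mm across, 5 mm thick, and above it a collar 14 mm across, 26 mm tall in all, with a shallow recess in the collar's top. It stands flange down on the bench. Origin: centre of the flange's underside; z along the collar. Grip it by the collar, 5 to 26 mm above the origin. Seated, its origin is 11 mm and the collar's top 37 mm above the bench.
- tweezers: Loose steel sprung tweezers, 160 mm long, 65 g, balanced at the grips, flat on the bench: a bow at the back, two legs that spread sideways, a dark wooden grip 50 mm long and 24 mm tall outside each. Origin: midway between the middles of the grips, at bench level; x points to the tips, y to the left leg, z up. Leg hinges at x = -95 mm, tips at x = +54 mm and 8 mm up; bow to x = -107 mm.
- leg_l (a joint): Left leg's squeeze angle, rad: 0 relaxed (sprung open), grows as it is squeezed inward, at most 0.165; with both legs at 0.080 the tip gap is 28 mm. Tip gap in mm is about 52 - 150 * (leg_l + leg_r).
- leg_r (a joint): Right leg's squeeze angle, in the same way. Over the grips at the origin the tweezers measure 50 mm relaxed and 35 mm at a 28 mm tip gap (there the grips' outer faces are parallel): each mm less at the grips closes the tips by 1.6 mm. The spring pushes about 1.3 N on each finger at first, 6 N at a 28 mm gap; so the gripper's opening, not its force, sets the gap.
- tip_l (a point): Inner face of the left leg's tip. The tip gap is the distance between tip_l and tip_r: 52 mm relaxed.
- tip_r (a point): Inner face of the right leg's tip.
- bow (a point): Back end of the tweezers: underside of the bow, at tweezers x = -107 mm, on the centre line. On the bench it is at z = 0; it must be off the bench (3 mm or more) at the end.
- loupe: Bystander: small black folding loupe, 71 mm long, beyond the work. Origin at its underside.
- steel_block: Bystander: flat square steel bench block, 62 x 62 x 19 mm. Origin at the centre of its underside.
- solder_spool: Bystander: small spool, 42 mm across and 28 mm tall. Origin at the centre of its underside.
- tin_small: Bystander: round flat grey tin, 65 mm across and 28 mm tall. Origin at the centre of its underside.
Not all that is in view belongs to the job. There is more than one size of the tweezers; the job needs the larger.

How it is judged:
On the way, in this order (a step that is already met when the one before it is completed fails the run):
1. the bezel sits flange down, fully home in the pocket, let go of (horizontal distance between bezel and pocket below 0.003 m and z of bezel in the frame of jig between 0.009 and 0.0135 m and angle between bezel's own z axis and vertical below 0.08 rad and contact force between the fingers and bezel below 0.05 N), for 0.3 s.
2. the tweezers, held in the fingers, keep the marked tip gap steady for two seconds with the tips on either side of the collar, over the lines (all of step 1 and distance between tip_l and tip_r between 0.025 and 0.031 m and ((horizontal distance between tip_l and mark_l below 0.006 m and horizontal distance between tip_r and mark_r below 0.006 m) or (horizontal distance between tip_l and mark_r below 0.006 m and horizontal distance between tip_r and mark_l below 0.006 m)) and z of tip_l in the frame of jig between 0.018 and 0.036 m and z of tip_r in the frame of jig between 0.018 and 0.036 m and velocity of joint leg_l between -0.05 and 0.05 rad/s and velocity of joint leg_r between -0.05 and 0.05 rad/s and height (world z) of bow above 0.003 m and angle between tweezers's own z axis and vertical below 0.3 rad and linear speed of tweezers below 0.02 m/s and contact force between the fingers and tweezers above 1 N and contact force between tweezers and jig below 0.05 N and contact force between tweezers and bezel below 0.05 N), for 2 s.
At the end, for the whole second after the job is handed in: Bezel flange down, upright, on the pocket floor within 3 mm of centre. Tweezers held still by the fingers alone, touching no bezel or jig: tip gap 28 mm +-3, each tip within 6 mm (horizontally) of its own mark and 18 to 36 mm above the jig underside, tilt under 0.3 rad (all of step 2); the arm keeps its last pose, push and grip.
It fails at once if the loupe is disturbed (moved more than 15 mm) (distance of loupe from where it was at the start of the episode above 0.015 m).
It fails at once if the steel block is disturbed (moved more than 15 mm) (distance of steel_block from where it was at the start of the episode above 0.015 m).
It fails at once if the solder spool is disturbed (moved more than 15 mm) (distance of solder_spool from where it was at the start of the episode above 0.015 m).
It fails at once if the tin small is disturbed (moved more than 15 mm) (distance of tin_small from where it was at the start of the episode above 0.015 m).
It also fails if it takes over 58 s, if anything falls off the work surface, if the arm or the gripper's body presses on something with over 40 N, if the wrist force passes 120 N, or if a joint passes its speed limit or range.

### The arm

A 7-joint arm with a two-finger parallel gripper is mounted at the origin on a cart in front of the work surface, level with it; the furniture and walls round the work are solid. World frame = base frame: x ahead of the robot, y to its left, z up, the work surface at z = 0. Lengths are in m, angles in rad, forces in N, time in s.
With the tool pointing down it reaches from about 0.4 to 0.875 m from the base axis. Payload 19.3 kg.
Tool frame: the origin (TCP) lies on the centre line of the jaws, within the pads' length; the fingertips stand 8 mm ahead of it and the grasp point (between the pads) lies 11 mm behind it; z points along the fingers, x is the direction in which the jaws open and shut, and the axes are right-handed (so a half turn about z gives the same grasp; the last joint's range is limited). The gripper opens to 85 mm and grips with 20 to 120 N. Pads are 22 mm wide; open, the fingers measure 114 mm over their backs; the gripper's body (76 mm by 85 mm) begins 54 mm behind the grasp point. The pads swing forward as they close: fully open they stand 13 mm farther back than shut.
Start: joints at [-1.254, 0.521, -0.036, 1.599, 0.021, 1.021, -0.113], TCP at [0.236, 0.579, 0.239] pointing down, gripper open.
Joint ranges: [-2.91, 2.91], [-0.3, 2.13], [-1.5, 1.42], [0.17, 2.43], [-1.26, 4.41], [0.16, 1.93], [-2.52, 2.52]. Speed limits (rad/s): [1.89, 1.89, 2.39, 2.39, 3.01, 3.01, 3.01].

### API

Orientations are given as [roll, pitch, yaw] about the fixed x, y, z axes, in that order (R = Rz(yaw) Ry(pitch) Rx(roll)).
In Python, from rig import monitor, grab_frame, camera_params, hand_in, recognise, masks_of gives the robot as it stands.
- The arm moves only by the tool carry_out, never from a script. Its argument "steps" is a list of rows, each an object of numbers: "x", "y", "z": the shift along the tool's x, y, z in cm; "ax", "ay", "az": the turn, a rotation vector about the tool's x, y, z in rad; "gripper": the opening, from -1 (shut) to 1 (fully open). In form: [{"x": .., "y": .., "z": .., "ax": .., "ay": .., "az": .., "gripper": ..}, ...]. A call has 1 to 12 rows; each row shifts and turns the pose as measured when the row begins, along the tool's axes as they then stand; what a row does not reach is not made up. A row lasts 1/12 s, in which the tool goes at most 41.7 mm and 7.16 degrees, less where a joint would pass 70% of its speed; a pose out of reach is approached as far as the arm can. A call is refused whole if a number of a shift passes 4.17 or a number of a turn 0.125, either way. A call with a gripper value outside its range is refused whole. The fingers move at their own pace and stop on an object; "squeeze" is the grip in N (left out, the last holds). Time passes only in rows, so rows that do not move let the fingers close. It gives the time, the measured TCP pose, the force and the opening at its end, in the units of the state.
- monitor.state(): the state, without advancing time (a new reading comes with each control period).
- grab_frame(name): name is "scene" or "top" or "wrist"; returns (picture, depth): 420x560x3 uint8, red, green, blue; 420x560 float32, m along the optical axis (not along the pixel's ray), 0 where there is no reading.
- camera_params(name): a dict with "fx", "fy", "cx", "cy" (pixels), "world_to_cam" (4x4, takes a point from world to camera coordinates). Camera axes: x right, y up, looking along -z (the intrinsics and any distortion apply to the point x, -y, -z); pixel columns grow to the right and rows downward; lengths in m; the calibration is good to about 2 mm. The wrist camera is an equidistant fisheye: a pixel r from the principal point sees the ray r / f radians off the axis. A picture is of the moment at which its call begins: read the wrist's pose just before it. camera_params takes no time and is no camera call; for the wrist camera it gives the pose at the moment of the call.
- hand_in(): hands the job in, once; it reports no verdict.
Trained networks look in the newest picture that a camera, given by its name, has taken for a name from the list of things; names that differ only in an ending like _2 or _b are one class to them, and where a whole thing is asked for, a point or a joint stands for the part that bears it (a point fixed in the world has none). Each returns a list of dicts, best first, with "confidence" (0 to 1); they miss things now and then, are a little off and sometimes report something else, mostly with a low value. They report only what shows in the picture. A call takes as long as a camera call. They do not tell look-alikes from the thing itself.
- recognise(thing, camera): "box" ([left, top, right, bottom] in pixels, round what is visible of it).
- masks_of(thing, camera): "mask" (420x560 bool, what is visible of it) and "box" ([left, top, right, bottom] in pixels, round what is visible of it).
The state is a dict: "time": time; "qpos": joint angles; "qd": joint speeds; "joint_torque": joint torques, N m; "tool_pos": TCP position; "tcp_rot": TCP orientation; "wrist_force": force on the tool from outside, world axes, zero at the start; "ft_torque": the same for the moment, N m; "opening": finger opening in m.
Only numpy, scipy, OpenCV 4.12 (cv2) and the standard library are available. Lean on these libraries where they do the work, as an engineer would, in place of code of your own. Each camera call takes 0.05 s, during which the arm holds its last target. There are 200 camera calls.

## Working session

There is one attempt and no reset: what is moved stays moved. The work goes in short steps, Python scripts to look and compute and a tool call to move; the robot and the scene stay as the last step left them, time stands still between calls to the robot, and variables do not carry over. Pictures are saved under pics/ and viewed, about 8 in all and at most 12, crops included, and the job is handed in when it is done.

Besides the shell and the picture viewer there is one more tool, called as a command line: name --argument value ..., lists and objects as JSON in quotes. carry_out: Moves the arm, as the interface text tells. Its arguments: {"type":"object","properties":{"steps":{"type":"array"},"squeeze":{"type":"number"}},"required":["steps"]}

```bash
ls; mkdir -p pics; cat > h.py <<'E'
import numpy as np, cv2
from rig import *
def save(n,im,box=None,s=1):
    if box: l,t,r,b=box; im=im[t:b,l:r]
    cv2.imwrite('pics/'+n+'.png',cv2.resize(im[:,:,::-1],None,fx=s,fy=s,interpolation=cv2.INTER_CUBIC))
def ray(p,u,v,fish=False):
    x=(u-p['cx'])/p['fx'];y=(v-p['cy'])/p['fy']
    x,y=np.asarray(x,float),np.asarray(y,float)
    if fish:
        r=np.hypot(x,y); k=np.where(r>1e-6,np.tan(r)/np.maximum(r,1e-9),1); x,y=x*k,y*k
    return np.stack([x,-y,-np.ones_like(x)],-1)
def depth_world(p,u,v,d,fish=False):
    c=ray(p,u,v,fish)*np.asarray(d)[...,None]
    T=np.linalg.inv(p['world_to_cam']); return c@T[:3,:3].T+T[:3,3]
def plane(p,u,v,z,fish=False):
    T=np.linalg.inv(p['world_to_cam']); d=ray(p,u,v,fish)@T[:3,:3].T; o=T[:3,3]
    return o+d*((z-o[2])/d[...,2])[...,None]
def proj(p,P):
    c=np.append(P,1)@np.array(p['world_to_cam']).T; return p['cx']+p['fx']*c[0]/-c[2], p['cy']-p['fy']*c[1]/-c[2]
E
python3 - <<'E'
from h import *
print(monitor.state())
for c in('top','scene'):
    im,d=grab_frame(c); save(c,im,s=1.4); p=camera_params(c); print(c,{k:np.round(v,3).tolist() for k,v in p.items()})
    for t in('jig','bezel','tweezers','loupe','steel_block','solder_spool','tin_small'):
        for m in masks_of(t,c)[:3]:
            v,u=np.nonzero(m['mask']&(d>0)); W=depth_world(p,u,v,d[v,u])
            print(t,round(m['confidence'],2),np.round(m['box']),np.round(np.median(W,0),3),np.round(np.percentile(W,[2,98],0),3).tolist())
E
```

```text
pics
{'time': 0.0, 'qpos': array([-1.25420694,  0.52205076, -0.03632711,  1.60001011,  0.0212198 ,
        1.02108185, -0.1127998 ]), 'qd': array([ 2.27598886e-03,  1.27968622e-05,  3.44142106e-04, -1.09166965e-03,
        9.64961405e-04,  2.08278261e-03,  9.33808354e-04]), 'joint_torque': array([-3.24396433e-04, -9.27113700e+01,  1.97993405e+00, -3.69946718e+01,
        1.78400218e-02,  8.14510568e-03, -1.66910104e-05]), 'tool_pos': array([0.23567515, 0.57850722, 0.23870208]), 'tcp_rot': array([3.14149299e+00, 1.16022473e-03, 1.18400725e+00]), 'wrist_force': array([ 0.73513487, -0.40421836, -0.32134045]), 'ft_torque': array([-0.02015796, -0.0953157 ,  0.01301095]), 'opening': 0.0854534031959918}
top {'fx': 437.844, 'fy': 437.844, 'cx': 284.828, 'cy': 205.237, 'world_to_cam': [[0.02, -1.0, -0.003, 0.003], [0.994, 0.019, 0.109, -0.538], [-0.108, -0.005, 0.994, -1.17], [0.0, 0.0, 0.0, 1.0]]}
jig 0.6 [201. 184. 234. 220.] [0.545 0.204 0.015] [[0.506, 0.163, 0.004], [0.583, 0.242, 0.02]]
jig 0.41 [378. 226. 391. 242.] [ 0.467 -0.261  0.018] [[0.448, -0.276, 0.001], [0.489, -0.246, 0.027]
[... 1586 characters left out ...]
.457 -0.394  0.009] [[0.433, -0.419, -0.001], [0.505, -0.346, 0.017]]
tweezers 0.6 [259. 288. 321. 316.] [ 0.471 -0.23   0.012] [[0.394, -0.279, 0.003], [0.512, -0.194, 0.025]]
loupe 0.51 [321. 216. 345. 232.] [ 0.649 -0.057  0.013] [[0.627, -0.08, 0.001], [0.672, -0.023, 0.018]]
steel_block 0.81 [314. 192. 346. 210.] [0.684 0.024 0.019] [[0.658, -0.003, 0.001], [0.718, 0.059, 0.022]]
solder_spool 0.73 [298. 167. 311. 183.] [0.686 0.162 0.024] [[0.672, 0.144, -0.0], [0.71, 0.191, 0.031]]
tin_small 0.61 [192. 147. 208. 166.] [0.436 0.374 0.027] [[0.409, 0.356, 0.005], [0.468, 0.415, 0.031]]
tin_small 0.38 [237. 169. 272. 192.] [0.543 0.196 0.016] [[0.503, 0.158, 0.003], [0.585, 0.237, 0.019]]
```

```bash
python3 - <<'E'
from h import *
im,d=grab_frame('top'); save('crop',im,(190,135,450,270),3)
E
```

```text
(no output)
```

View pics/crop.png

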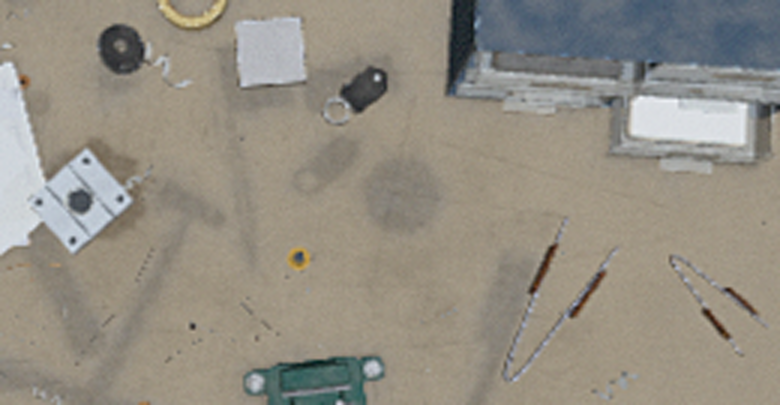

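The things that could be taken for the tweezers are the large pair (top pixel ≈ (372,235)) and the small pair (≈ (427,235)). The large one measures about 160 mm, so I choose that. The only bezel look-alike is the yellow ring at about (254,137), which is too large. The bezel is at (290,221) and the jig at (217,202), with its lines running at roughly 45°.

```bash
cat >> h.py <<'E'
from scipy.spatial.transform import Rotation as Ro
def plan(x,y,z,yaw):
    s=monitor.state(); R=Ro.from_euler('xyz',s['tcp_rot']); T=Ro.from_euler('xyz',[np.pi,0,yaw])
    d=R.inv().apply(np.array([x,y,z])-s['tool_pos'])*100; r=(R.inv()*T).as_rotvec()
    if abs(r[2])>2.9: print('near pi')
    n=int(np.ceil(max(np.linalg.norm(d)/4.1,np.linalg.norm(r)/.124)))
    print('rot about fixed: total shift cm',d.round(2),'turn',r.round(3),'rows',n)
    # straight in world while turning: per-row tool frame
    th=np.arange(n)*r[2]/max(n,1); 
    print([[round(float(v),2) for v in Ro.from_rotvec([0,0,-t]).apply(d/n)] for t in th],(r/max(n,1)).round(4))
E
python3 - <<'E'
from h import *
plan(.495-.03,.001,.16,0.8)
E
```

```text
rot about fixed: total shift cm [-44.87  43.03   7.93] turn [0.    0.    0.384] rows 16
[[-2.8, 2.69, 0.5], [-2.74, 2.76, 0.5], [-2.67, 2.82, 0.5], [-2.6, 2.88, 0.5], [-2.53, 2.95, 0.5], [-2.46, 3.01, 0.5], [-2.39, 3.06, 0.5], [-2.31, 3.12, 0.5], [-2.24, 3.17, 0.5], [-2.16, 3.23, 0.5], [-2.08, 3.28, 0.5], [-2.01, 3.33, 0.5], [-1.92, 3.37, 0.5], [-1.84, 3.42, 0.5], [-1.76, 3.46, 0.5], [-1.68, 3.5, 0.5]] [0.    0.    0.024]
```

carry_out --steps '[{"x": -2.8,"y": 2.69,"z": 0.5},{"x": -2.8,"y": 2.69,"z": 0.5},{"x": -2.8,"y": 2.69,"z": 0.5},{"x": -2.8,"y": 2.69,"z": 0.5},{"x": -2.8,"y": 2.69,"z": 0.5},{"x": -2.8,"y": 2.69,"z": 0.5},{"x": -2.8,"y": 2.69,"z": 0.5},{"x": -2.8,"y": 2.69,"z": 0.5},{"x": -2.8,"y": 2.69,"z": 0.5},{"x": -2.8,"y": 2.69,"z": 0.5},{"x": -2.8,"y": 2.69,"z": 0.5},{"x": -2.8,"y": 2.69,"z": 0.5}]'

```text
invalid input at $.steps[0]: expected keys x, y, z, ax, ay, az, gripper
```

carry_out --steps '[{"x": -2.8,"y": 2.69,"z": 0.5},{"x": -2.8,"y": 2.69,"z": 0.5},{"x": -2.8,"y": 2.69,"z": 0.5},{"x": -2.8,"y": 2.69,"z": 0.5},{},{}]'

```text
invalid input at $.steps[0]: expected keys x, y, z, ax, ay, az, gripper
```

```bash
python3 - <<'E'
from h import *
s=monitor.state(); print(s['time'],s['tool_pos'],s['tcp_rot'],s['qpos'])
im,d=grab_frame('wrist'); p=camera_params('wrist'); print({k:np.round(v,3).tolist() for k,v in p.items()})
save('w1',im,s=1.4)
for t in('bezel','jig'):
  for m in masks_of(t,'wrist')[:3]:
    v,u=np.nonzero(m['mask']&(d>0)); W=depth_world(p,u,v,d[v,u],True)
    print(t,m['confidence'],np.round(m['box']),np.round(np.median(W,0),4),np.round(np.percentile(W,[2,98],0),3).tolist())
E
```

```text
0.85 [0.23576375 0.5788117  0.23929862] [3.14159192e+00 2.19413100e-05 1.18401513e+00] [-1.25420352  0.52138262 -0.03634247  1.59950704  0.02122382  1.02111047
 -0.11279487]
{'fx': 325.192, 'fy': 325.192, 'cx': 273.26, 'cy': 207.214, 'world_to_cam': [[0.376, 0.926, 0.0, -0.625], [-0.882, 0.358, -0.305, 0.042], [-0.282, 0.115, 0.952, -0.379], [0.0, 0.0, 0.0, 1.0]]}
jig 0.55 [132. 391. 147. 409.] [0.5265 0.1949 0.0158] [[0.501, 0.164, 0.011], [0.547, 0.214, 0.017]]
```

View pics/w1.png

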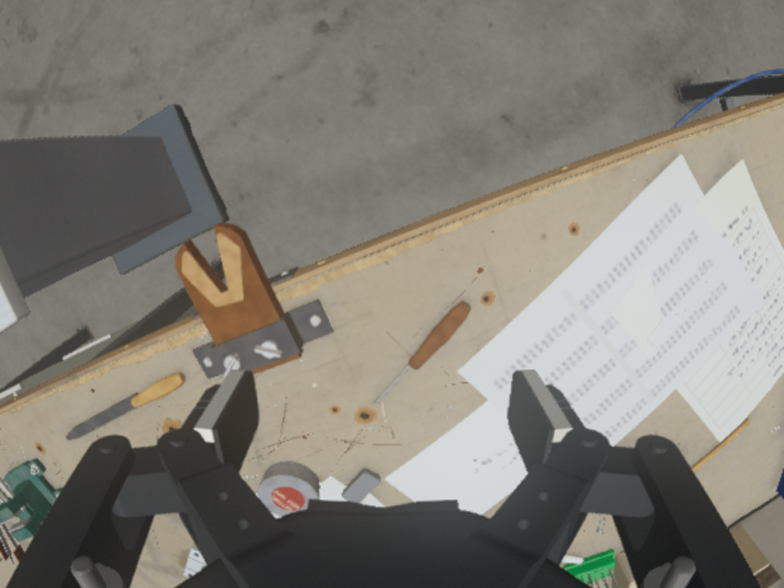

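The picture shows the start view: the arm hasn't moved because every row needs all its keys. Jaw tips are at about (165,295) and (385,295) in native pixels. Resending with full rows.

carry_out --steps '[{"x": -2.8,"y": 2.69,"z": 0.5,"ax": 0,"ay": 0,"az": 0,"gripper": 1},{"x": -2.8,"y": 2.69,"z": 0.5,"ax": 0,"ay": 0,"az": 0,"gripper": 1},{"x": -2.8,"y": 2.69,"z": 0.5,"ax": 0,"ay": 0,"az": 0,"gripper": 1},{"x": -2.8,"y": 2.69,"z": 0.5,"ax": 0,"ay": 0,"az": 0,"gripper": 1},{"x": -2.8,"y": 2.69,"z": 0.5,"ax": 0,"ay": 0,"az": 0,"gripper": 1},{"x": -2.8,"y": 2.69,"z": 0.5,"ax": 0,"ay": 0,"az": 0,"gripper": 1},{"x": -2.8,"y": 2.69,"z": 0.5,"ax": 0,"ay": 0,"az": 0,"gripper": 1},{"x": -2.8,"y": 2.69,"z": 0.5,"ax": 0,"ay": 0,"az": 0,"gripper": 1},{"x": -2.8,"y": 2.69,"z": 0.5,"ax": 0,"ay": 0,"az": 0,"gripper": 1},{"x": -2.8,"y": 2.69,"z": 0.5,"ax": 0,"ay": 0,"az": 0,"gripper": 1},{"x": -2.8,"y": 2.69,"z": 0.5,"ax": 0,"ay": 0,"az": 0,"gripper": 1},{"x": -2.8,"y": 2.69,"z": 0.5,"ax": 0,"ay": 0,"az": 0,"gripper": 1}]'

```text
time: 2.0
tool_pos: [0.4109, 0.1359, 0.1762]
tcp_rot: [-3.141, -0.008, 1.197]
wrist_force: [1.3, 1.6, 0.6]
opening: 0.0853
```

carry_out --steps '[{"x": -2.8,"y": 2.69,"z": 0.5,"ax": 0,"ay": 0,"az": 0,"gripper": 0},{"x": -2.8,"y": 2.69,"z": 0.5,"ax": 0,"ay": 0,"az": 0,"gripper": 0},{"x": -2.8,"y": 2.69,"z": 0.5,"ax": 0,"ay": 0,"az": 0,"gripper": 0},{"x": -2.8,"y": 2.69,"z": 0.5,"ax": 0,"ay": 0,"az": 0,"gripper": 0},{"x": 0,"y": 0,"z": 0,"ax": 0,"ay": 0,"az": 0,"gripper": 0},{"x": 0,"y": 0,"z": 0,"ax": 0,"ay": 0,"az": 0,"gripper": 0}]'

```text
time: 2.5
tool_pos: [0.4741, -0.024, 0.1545]
tcp_rot: [3.138, -0.008, 1.187]
wrist_force: [0.1, 1.1, 0.7]
opening: 0.0427
```

```bash
python3 - <<'E'
from h import *
s=monitor.state(); print(s['time'],s['tool_pos'],s['tcp_rot'],s['qpos'],s['opening'])
p=camera_params('wrist'); im,d=grab_frame('wrist')
save('w2',im,s=1.4)
for t in('bezel','jig'):
  for m in masks_of(t,'wrist')[:3]:
    v,u=np.nonzero(m['mask']&(d>0)); W=depth_world(p,u,v,d[v,u],True)
    print(t,m['confidence'],np.round(m['box']),np.round(np.median(W,0),4),np.round(np.percentile(W,[2,98],0),3).tolist())
E
```

```text
2.5 [ 0.47405622 -0.02395183  0.15452568] [ 3.13822658 -0.00800193  1.18712454] [-0.1450508   0.41133735  0.09491076  2.07485417 -0.07206671  0.65183499
  1.1861596 ] 0.042661662483037384
bezel 0.72 [298. 190. 316. 222.] [ 0.4952 -0.0006  0.015 ] [[0.489, -0.01, 0.0], [0.505, 0.009, 0.027]]
bezel 0.36 [459. 134. 531. 222.] [0.5428 0.1982 0.0153] [[0.503, 0.158, 0.002], [0.584, 0.24, 0.017]]
jig 0.84 [459. 132. 533. 224.] [0.543  0.1984 0.0153] [[0.503, 0.158, 0.001], [0.585, 0.241, 0.017]]
```

View pics/w2.png

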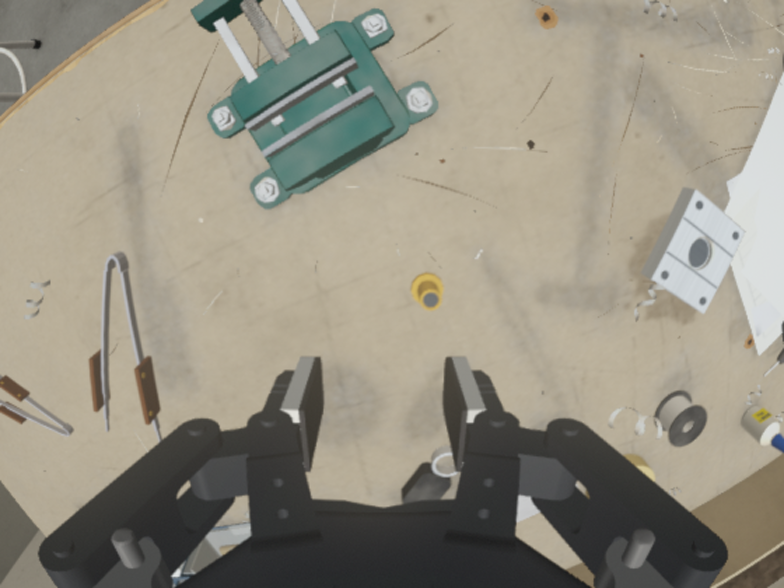

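The view shows the bezel (native ≈ (305,205)) and the jig (≈ (497,180)). The large tweezers are at left, with the bow at about (83,185) and grips at (70,272) and (105,278). Next I'll measure the bezel top and jig yaw.

```bash
cat >> h.py <<'E'
def top_pts(t,cam,lo,hi):
    p=camera_params(cam); im,d=grab_frame(cam); f=cam=='wrist'
    m=masks_of(t,cam)[0]; v,u=np.nonzero((m['mask'])&(d>0)); W=depth_world(p,u,v,d[v,u],f)
    return W[(W[:,2]>lo)&(W[:,2]<hi)],p,im,d,m
E
python3 - <<'E'
from h import *
W,*_=top_pts('bezel','wrist',.021,.03); print(len(W),W.mean(0),(W.min(0)+W.max(0))/2,np.ptp(W,axis=0))
W2,*_=top_pts('bezel','wrist',-.001,.03);print(cv2.minEnclosingCircle((W2[:,:2]*1000).astype(np.float32)))
W,p,im,d,m=top_pts('jig','wrist',.012,.021)
print(cv2.minAreaRect((W[:,:2]*1000).astype(np.float32)))
c=W.mean(0)
save('j1',im,(455,125,540,230),5)
plan(.4955,-.0005,.10,1.187)
E
```

```text
211 [ 0.49847591 -0.00065552  0.02467731] [ 0.49854487 -0.00065822  0.02401575] [0.01358466 0.01343298 0.00564921]
((498.61578369140625, -0.6299281120300293), 10.950361251831055)
((546.9264526367188, 202.71682739257812), (69.8240737915039, 74.53697204589844), 43.094337463378906)
rot about fixed: total shift cm [2.7  1.22 5.52] turn [ 0.004 -0.008  0.005] rows 2
[[1.35, 0.61, 2.76], [1.35, 0.61, 2.76]] [ 0.0018 -0.0042  0.0024]
```

```bash
python3 - <<'E'
from h import *
plan(.498,-.0006,.017,1.187)
E
```

```text
rot about fixed: total shift cm [ 2.72  1.42 13.82] turn [ 0.004 -0.008  0.005] rows 4
[[0.68, 0.36, 3.46], [0.68, 0.36, 3.46], [0.68, 0.35, 3.46], [0.68, 0.35, 3.46]] [ 0.0009 -0.0021  0.0012]
```

carry_out --steps '[{"x": 1.36,"y": 0.71,"z": 2.5,"ax": 0.002,"ay": -0.004,"az": 0.002,"gripper": 0},{"x": 1.36,"y": 0.71,"z": 2.5,"ax": 0.002,"ay": -0.004,"az": 0.002,"gripper": 0},{"x": 0,"y": 0,"z": 2.5,"ax": 0,"ay": 0,"az": 0,"gripper": 0},{"x": 0,"y": 0,"z": 0,"ax": 0,"ay": 0,"az": 0,"gripper": 0},{"x": 0,"y": 0,"z": 0,"ax": 0,"ay": 0,"az": 0,"gripper": 0}]'

```text
time: 3.37
tool_pos: [0.4995, 0.0016, 0.0795]
tcp_rot: [3.138, -0.003, 1.19]
wrist_force: [0.7, 0.5, 0.7]
opening: 0.0427
```

```bash
python3 - <<'E'
from h import *
W,*_=top_pts('bezel','wrist',.021,.03); print(len(W),(W.min(0)+W.max(0))/2,np.ptp(W,axis=0))
W2,*_=top_pts('bezel','wrist',-.001,.03);print(cv2.minEnclosingCircle((W2[:,:2]*1000).astype(np.float32)))
print(monitor.state()['tool_pos'])
plan(.498,-.0006,.017,1.187)
E
```

```text
394 [ 0.4986345  -0.00055215  0.02399895] [0.01372386 0.01314645 0.00595294]
((501.25628662109375, -2.4257938861846924), 14.173637390136719)
[0.50004997 0.00106636 0.08082009]
rot about fixed: total shift cm [-0.25 -0.16  6.38] turn [ 0.005 -0.004  0.002] rows 2
[[-0.13, -0.08, 3.19], [-0.13, -0.08, 3.19]] [ 0.0027 -0.0018  0.0011]
```

carry_out --steps '[{"x": -0.2,"y": -0.08,"z": 2.5,"ax": 0.004,"ay": -0.004,"az": 0,"gripper": 0},{"x": 0,"y": 0,"z": 2.5,"ax": 0,"ay": 0,"az": 0,"gripper": 0},{"x": 0,"y": 0,"z": 0,"ax": 0,"ay": 0,"az": 0,"gripper": 0},{"x": 0,"y": 0,"z": 0,"ax": 0,"ay": 0,"az": 0,"gripper": 0}]'

```text
time: 3.9
tool_pos: [0.5017, -0.0011, 0.035]
tcp_rot: [3.133, -0.003, 1.188]
wrist_force: [0.7, -1.1, 0.3]
opening: 0.0428
```

```bash
python3 - <<'E'
from h import *
print(monitor.state()['tool_pos'])
plan(.4985,-.0006,.017,1.187)
E
```

```text
[ 0.50174493 -0.0011207   0.03503891]
rot about fixed: total shift cm [-0.08 -0.34  1.8 ] turn [ 0.009 -0.003  0.001] rows 1
[[-0.08, -0.34, 1.8]] [ 0.0091 -0.0035  0.0008]
```

carry_out --steps '[{"x": -0.04,"y": -0.17,"z": 0.9,"ax": 0.005,"ay": -0.002,"az": 0,"gripper": 0},{"x": -0.04,"y": -0.17,"z": 0.9,"ax": 0.005,"ay": -0.002,"az": 0,"gripper": 0},{"x": 0,"y": 0,"z": 0,"ax": 0,"ay": 0,"az": 0,"gripper": 0},{"x": 0,"y": 0,"z": 0,"ax": 0,"ay": 0,"az": 0,"gripper": 0}]'

```text
time: 4.23
tool_pos: [0.4998, -0.0007, 0.0194]
tcp_rot: [3.14, -0.001, 1.187]
wrist_force: [0.2, -0.1, 0.3]
opening: 0.0427
```

carry_out --steps '[{"x": 0,"y": -0.1,"z": 0.25,"ax": 0,"ay": 0,"az": 0,"gripper": 0},{"x": 0,"y": 0,"z": 0,"ax": 0,"ay": 0,"az": 0,"gripper": -0.5},{"x": 0,"y": 0,"z": 0,"ax": 0,"ay": 0,"az": 0,"gripper": -0.8},{"x": 0,"y": 0,"z": 0,"ax": 0,"ay": 0,"az": 0,"gripper": -1},{"x": 0,"y": 0,"z": 0,"ax": 0,"ay": 0,"az": 0,"gripper": -1},{"x": 0,"y": 0,"z": 0,"ax": 0,"ay": 0,"az": 0,"gripper": -1},{"x": 0,"y": 0,"z": 0,"ax": 0,"ay": 0,"az": 0,"gripper": -1}]' --squeeze 30

```text
time: 4.82
tool_pos: [0.4995, -0.0002, 0.018]
tcp_rot: [3.138, -0.002, 1.187]
wrist_force: [-0.1, 0.7, -0.4]
opening: 0.0131
```

```bash
python3 - <<'E'
from h import *
print(monitor.state()['tool_pos'])
W,*_=top_pts('bezel','wrist',.021,.03); print(len(W),(W.min(0)+W.max(0))/2,np.ptp(W,axis=0))
s=monitor.state();print(s['opening'])
plan(.535,.19,.10,1.187)
E
```

```text
[ 4.99452121e-01 -2.17870568e-04  1.80481845e-02]
722 [ 4.98760539e-01 -2.37157872e-04  2.42039623e-02] [0.01432249 0.01376593 0.00628861]
0.01293869543153613
rot about fixed: total shift cm [18.99 -3.79 -8.18] turn [ 0.003 -0.002  0.   ] rows 6
[[3.16, -0.63, -1.36], [3.16, -0.63, -1.36], [3.16, -0.63, -1.36], [3.16, -0.63, -1.36], [3.16, -0.63, -1.36], [3.16, -0.63, -1.36]] [ 0.0006 -0.0003  0.    ]
```

carry_out --steps '[{"x": 0,"y": 0,"z": -3,"ax": 0,"ay": 0,"az": 0,"gripper": -1},{"x": 0,"y": 0,"z": -3,"ax": 0,"ay": 0,"az": 0,"gripper": -1},{"x": 3.16,"y": -0.63,"z": -0.6,"ax": 0,"ay": 0,"az": 0,"gripper": -1},{"x": 3.16,"y": -0.63,"z": -0.6,"ax": 0,"ay": 0,"az": 0,"gripper": -1},{"x": 3.16,"y": -0.63,"z": -0.6,"ax": 0,"ay": 0,"az": 0,"gripper": -1},{"x": 3.16,"y": -0.63,"z": -0.6,"ax": 0,"ay": 0,"az": 0,"gripper": -1},{"x": 3.16,"y": -0.63,"z": 0,"ax": 0,"ay": 0,"az": 0,"gripper": -1},{"x": 3.16,"y": -0.63,"z": 0,"ax": 0,"ay": 0,"az": 0,"gripper": -1},{"x": 0,"y": 0,"z": 0,"ax": 0,"ay": 0,"az": 0,"gripper": -1},{"x": 0,"y": 0,"z": 0,"ax": 0,"ay": 0,"az": 0,"gripper": -1},{"x": 0,"y": 0,"z": 0,"ax": 0,"ay": 0,"az": 0,"gripper": -1}]'

```text
time: 5.83
tool_pos: [0.5357, 0.198, 0.1058]
tcp_rot: [3.14, -0.003, 1.184]
wrist_force: [0.9, 0.4, -1.0]
opening: 0.0126
```

```bash
python3 - <<'E'
from h import *
s=monitor.state();print(s['tool_pos'],s['tcp_rot'],s['opening'])
W,p,im,d,m=top_pts('jig','wrist',.012,.021)
print(m['confidence'],m['box'],cv2.minAreaRect((W[:,:2]*1000).astype(np.float32)),np.median(W[:,2]))
save('w3',im,s=1.4)
for c in('bezel',):
  for m in masks_of(c,'wrist')[:2]: 
    v,u=np.nonzero(m['mask']&(d>0)); W=depth_world(p,u,v,d[v,u],True);print(m['confidence'],m['box'],np.percentile(W,[1,50,99],0).round(4).tolist())
E
```

```text
[0.5357099  0.19797895 0.10583532] [ 3.13997823e+00 -2.52895272e-03  1.18383674e+00] 0.012586748257282556
0.96 [227.0, 157.6, 346.2, 261.4] ((547.4886474609375, 203.08384704589844), (66.5560302734375, 74.31124877929688), 42.857608795166016) 0.01563225199150814
0.64 [284.1, 344.2, 297.6, 359.3] [[0.5287, 0.1501, 0.0002], [0.6775, 0.1583, 0.0021], [0.6872, 0.2056, 0.1716]]
0.62 [257.2, 236.4, 292.8, 297.4] [[0.5249, 0.1914, 0.0878], [0.5306, 0.1994, 0.1081], [0.5418, 0.2081, 0.1145]]
```

View pics/w3.png

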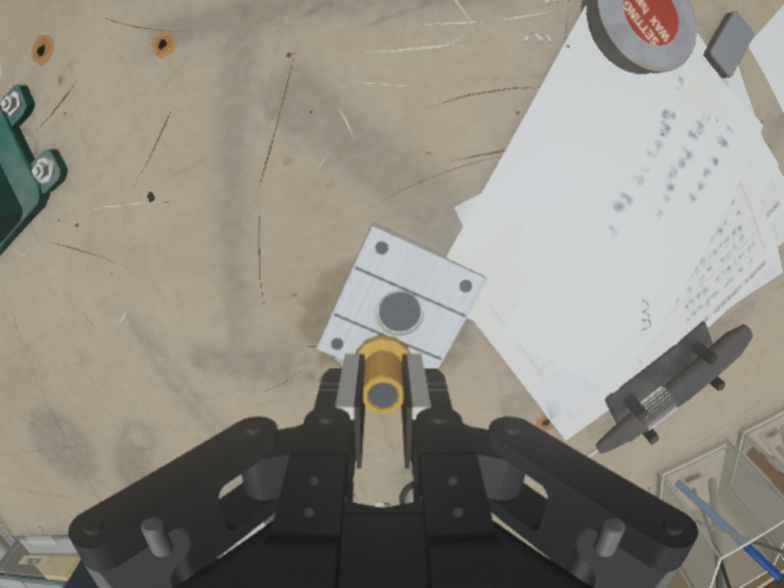

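The jig is clearly in view with its pocket at about (286,223) native, engraved lines either side, and the bezel upright in the jaws at (273,265). Fitting the pocket and the held bezel.

```bash
python3 - <<'E'
from h import *
p=camera_params('wrist'); im,d=grab_frame('wrist'); s=monitor.state()
g=cv2.cvtColor(im,cv2.COLOR_RGB2GRAY)
# rectify jig top plane z=.016 into world grid 0.25mm
c0=np.array([.5475,.203]); n=161; a=(np.arange(n)-80)*.00025
X,Y=np.meshgrid(c0[0]+a,c0[1]+a,indexing='ij')
def rect(z):
    P=np.stack([X,Y,X*0+z,X*0+1],-1)@np.array(p['world_to_cam']).T
    x,y,zz=P[...,0],-P[...,1],-P[...,2]; r=np.hypot(x,y); th=np.arctan2(r,zz)
    return cv2.remap(im,(p['cx']+p['fx']*th*x/r).astype(np.float32),(p['cy']+p['fy']*th*y/r).astype(np.float32),cv2.INTER_LINEAR)
o=rect(.016); cv2.imwrite('pics/rect.png',cv2.resize(o[::-1,::-1,::-1],None,fx=3,fy=3))
for z in(.016,.011):
    o=cv2.cvtColor(rect(z),cv2.COLOR_RGB2GRAY); b=(o<120).astype(np.uint8)
    k,l,st,ce=cv2.connectedComponentsWithStats(cv2.morphologyEx(b,cv2.MORPH_OPEN,np.ones((9,9))))
    i=l[80,80]; st=st[i]; cc=cv2.minEnclosingCircle(np.argwhere(l==i).astype(np.float32)[:,::1])
    print(z,i,st,'centroid',(np.argwhere(l==i).mean(0)-80)*.25e-3+c0,'encl',c0+(np.array(cc[0])-80)*.25e-3,cc[1]*.25)
m=[m for m in masks_of('bezel','wrist') if m['box'][3]<320 and m['box'][1]<260]
for m in m[:1]:
    v,u=np.nonzero(m['mask']&(d>0)); W=depth_world(p,u,v,d[v,u],True)
    hi=W[(W[:,2]>.109)&(W[:,2]<.117)]; print('top',(hi.min(0)+hi.max(0))/2-s['tool_pos'],np.ptp(hi,axis=0))
    lo=W[(W[:,2]<.094)]; print('bottom front edge rel',lo.min(0)-s['tool_pos'],lo.max(0)-s['tool_pos'])
E
```

```text
0.016 1 [  41   31   82   83 5437] centroid [0.54548883 0.20329465] encl [0.54551513 0.20332567] 10.58336353302002
0.011 1 [  38   38   84   84 5672] centroid [0.54729522 0.20280602] encl [0.54725945 0.20280983] 10.780155181884766
top [-0.00150168  0.00011123  0.0062992 ] [0.01545781 0.01392144 0.0063937 ]
bottom front edge rel [-0.01143345 -0.01945262 -0.10669772] [ 0.07433967  0.01083256 -0.01202304]
```

View pics/rect.png

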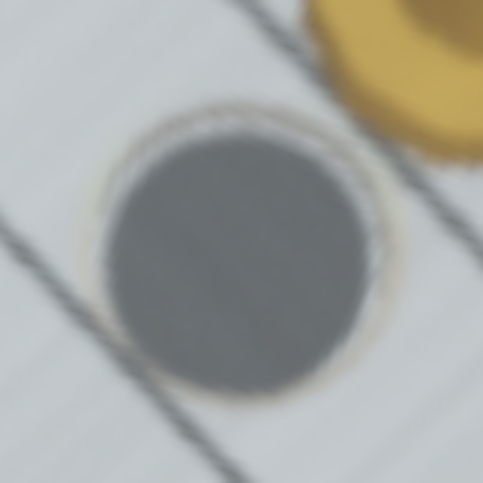

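The rectified view shows the pocket centred near the midpoint of the two lines, world ≈ (0.5471, 0.2029), which agrees with the jig outline centre to within 0.5 mm. Going above it.

```bash
python3 - <<'E'
from h import *
plan(.5479,.2029,.046,1.184)
E
```

```text
rot about fixed: total shift cm [1.05 0.83 6.01] turn [ 0.002 -0.002 -0.003] rows 2
[[0.53, 0.42, 3.0], [0.53, 0.42, 3.0]] [ 0.001  -0.001  -0.0015]
```

carry_out --steps '[{"x": 0.53,"y": 0.42,"z": 1.5,"ax": 0.002,"ay": -0.002,"az": 0,"gripper": -1},{"x": 0.53,"y": 0.42,"z": 2,"ax": 0,"ay": 0,"az": 0,"gripper": -1},{"x": 0,"y": 0,"z": 2,"ax": 0,"ay": 0,"az": 0,"gripper": -1},{"x": 0,"y": 0,"z": 0,"ax": 0,"ay": 0,"az": 0,"gripper": -1},{"x": 0,"y": 0,"z": 0,"ax": 0,"ay": 0,"az": 0,"gripper": -1},{"x": 0,"y": 0,"z": 0,"ax": 0,"ay": 0,"az": 0,"gripper": -1}]'

```text
time: 6.58
tool_pos: [0.5497, 0.1991, 0.0513]
tcp_rot: [3.14, -0.001, 1.175]
wrist_force: [-0.2, -0.4, -0.8]
opening: 0.0129
```

```bash
python3 - <<'E'
from h import *
plan(.5479,.2029,.036,1.184)
print(monitor.state()['tool_pos'])
E
```

```text
rot about fixed: total shift cm [ 0.28 -0.31  1.53] turn [ 0.001 -0.001 -0.009] rows 1
[[0.28, -0.31, 1.53]] [ 0.0015 -0.0008 -0.0089]
[0.54965011 0.1990929  0.05125418]
```

carry_out --steps '[{"x": 0.28,"y": -0.31,"z": 0.3,"ax": 0.002,"ay": -0.001,"az": -0.009,"gripper": -1},{"x": 0,"y": 0,"z": 0.3,"ax": 0,"ay": 0,"az": 0,"gripper": -1},{"x": 0,"y": 0,"z": 0,"ax": 0,"ay": 0,"az": 0,"gripper": -1},{"x": 0,"y": 0,"z": 0,"ax": 0,"ay": 0,"az": 0,"gripper": -1}]'

```text
time: 6.92
tool_pos: [0.5488, 0.2033, 0.048]
tcp_rot: [3.14, -0.002, 1.184]
wrist_force: [-1.2, 0.8, -0.7]
opening: 0.0131
```

```bash
python3 - <<'E'
from h import *
plan(.5479,.2029,.036,1.184)
print(monitor.state()['tool_pos'])
E
```

```text
rot about fixed: total shift cm [-0.07 -0.07  1.2 ] turn [ 0.002 -0.002  0.   ] rows 1
[[-0.07, -0.07, 1.2]] [ 0.0017 -0.0023  0.0004]
[0.54877535 0.20329231 0.04795446]
```

carry_out --steps '[{"x": -0.07,"y": -0.08,"z": 0.5,"ax": 0.002,"ay": -0.002,"az": 0,"gripper": -1},{"x": 0,"y": 0,"z": 0.5,"ax": 0,"ay": 0,"az": 0,"gripper": -1},{"x": 0,"y": 0,"z": 0,"ax": 0,"ay": 0,"az": 0,"gripper": -1},{"x": 0,"y": 0,"z": 0,"ax": 0,"ay": 0,"az": 0,"gripper": -1}]'

```text
time: 7.25
tool_pos: [0.548, 0.2032, 0.0377]
tcp_rot: [3.141, -0.001, 1.185]
wrist_force: [0.7, -0.3, 0.7]
opening: 0.0127
```

```bash
python3 - <<'E'
from h import *
plan(.5479,.2029,.029,1.184)
print(monitor.state()['tool_pos'],monitor.state()['wrist_force'])
im,d=grab_frame('wrist'); save('w4',im,(210,150,350,300),5)
E
```

```text
rot about fixed: total shift cm [-0.03  0.01  0.87] turn [ 0.    -0.001  0.001] rows 1
[[-0.03, 0.01, 0.87]] [ 0.0002 -0.0009  0.0007]
[0.54795086 0.20317517 0.03765382] [ 0.66828212 -0.26925438  0.70547517]
```

View pics/w4.png

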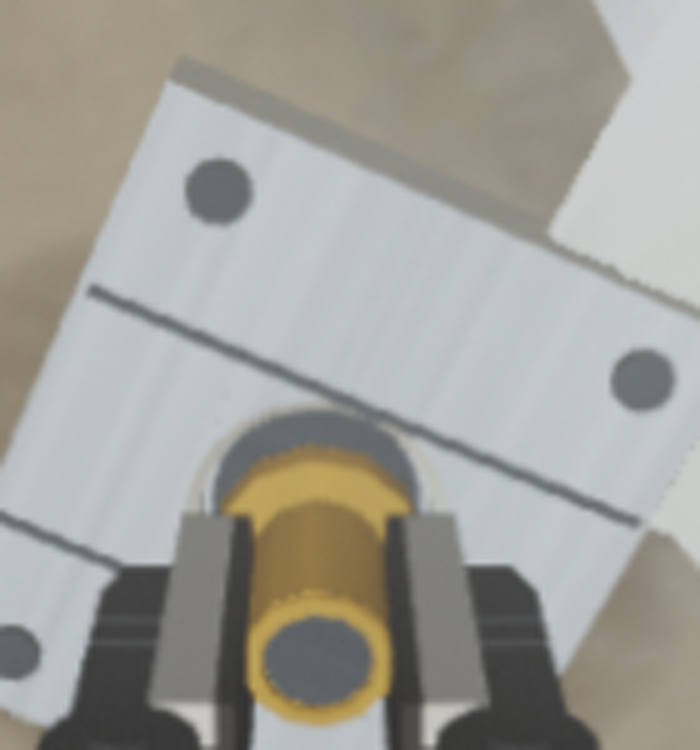

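The bezel is laterally centred over the pocket, with the flange inside the rim circle. Lowering.

carry_out --steps '[{"x": -0.03,"y": 0,"z": 0.25,"ax": 0,"ay": 0,"az": 0,"gripper": -1},{"x": 0,"y": 0,"z": 0.25,"ax": 0,"ay": 0,"az": 0,"gripper": -1},{"x": 0,"y": 0,"z": 0.2,"ax": 0,"ay": 0,"az": 0,"gripper": -1},{"x": 0,"y": 0,"z": 0.2,"ax": 0,"ay": 0,"az": 0,"gripper": -1},{"x": 0,"y": 0,"z": 0,"ax": 0,"ay": 0,"az": 0,"gripper": -1}]'

```text
time: 7.72
tool_pos: [0.5481, 0.2029, 0.0285]
tcp_rot: [3.141, -0.001, 1.184]
wrist_force: [-2.8, -1.3, 6.9]
opening: 0.0128
```

carry_out --steps '[{"x": 0,"y": 0,"z": -0.05,"ax": 0,"ay": 0,"az": 0,"gripper": -0.6},{"x": 0,"y": 0,"z": 0,"ax": 0,"ay": 0,"az": 0,"gripper": -0.3},{"x": 0,"y": 0,"z": 0,"ax": 0,"ay": 0,"az": 0,"gripper": 0},{"x": 0,"y": 0,"z": 0,"ax": 0,"ay": 0,"az": 0,"gripper": 0},{"x": 0,"y": 0,"z": -2,"ax": 0,"ay": 0,"az": 0,"gripper": 0},{"x": 0,"y": 0,"z": -3,"ax": 0,"ay": 0,"az": 0,"gripper": 0},{"x": 0,"y": 0,"z": -3,"ax": 0,"ay": 0,"az": 0,"gripper": 0},{"x": 0,"y": 0,"z": 0,"ax": 0,"ay": 0,"az": 0,"gripper": 0},{"x": 0,"y": 0,"z": 0,"ax": 0,"ay": 0,"az": 0,"gripper": 0}]'

```text
time: 8.47
tool_pos: [0.5471, 0.2024, 0.1104]
tcp_rot: [-3.14, 0.001, 1.184]
wrist_force: [-0.0, -0.4, -0.1]
opening: 0.0427
```

```bash
python3 - <<'E'
from h import *
W,p,im,d,m=top_pts('bezel','wrist',.033,.041); s=monitor.state(); print(s['time'],s['tool_pos'],s['qpos'][-1])
print(m['confidence'],len(W),(W.min(0)+W.max(0))/2,np.ptp(W,axis=0),np.percentile(W[:,2],[5,50,95]))
W,p,im,d,m=top_pts('jig','wrist',.012,.021)
print(cv2.minAreaRect((W[:,:2]*1000).astype(np.float32)))
save('w5',im,s=1.4)
t='tweezers'
im,d=grab_frame('top');p=camera_params('top')
for m in masks_of(t,'top')[:4]:
    v,u=np.nonzero(m['mask']&(d>0)); W=depth_world(p,u,v,d[v,u]); print(m['confidence'],np.round(m['box']),W.mean(0).round(3))
E
```

```text
8.5667 [0.54712464 0.20226502 0.10968972] 0.8240402926082392
0.65 324 [0.5475736  0.20276688 0.03563855] [0.01358298 0.01373631 0.00510963] [0.03393858 0.0357682  0.03730394]
((547.4109497070312, 202.92898559570312), (66.43345642089844, 74.6656723022461), 43.363624572753906)
0.78 [358. 215. 392. 263.] [ 0.474 -0.244  0.017]
0.49 [427. 232. 444. 250.] [ 0.454 -0.394  0.012]
0.19 [303. 162. 319. 170.] [ 0.655 -0.056  0.014]
```

View pics/w5.png

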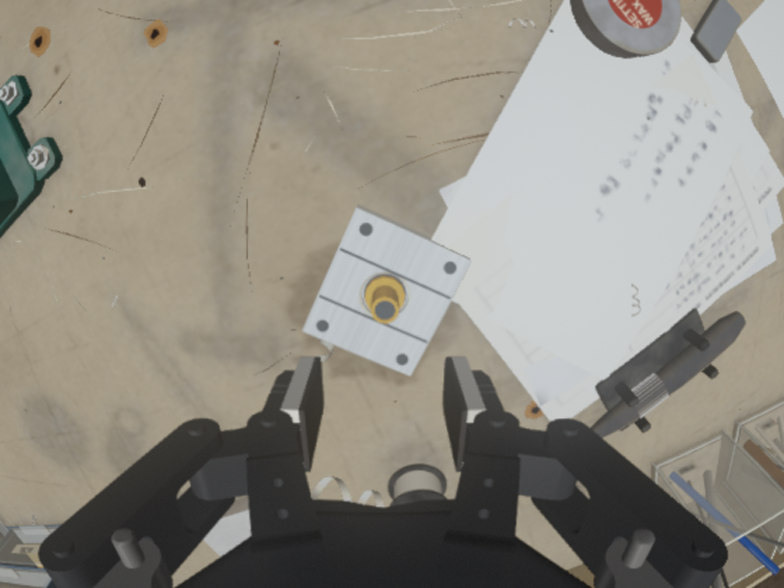

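The bezel is seated: its collar top is at about z 0.0365 and it is within 0.3 mm of the jig centre (0.5474, 0.2029), jig yaw ≈ 0.757. Now to the large tweezers, with the hand turned so that the wrist camera faces the tips.

carry_out --steps '[{"x": -3.6,"y": 0.84,"z": -0.6,"ax": 0,"ay": 0,"az": 0,"gripper": 0.6},{"x": -3.6,"y": 0.84,"z": -0.6,"ax": 0,"ay": 0,"az": 0,"gripper": 0.6},{"x": -3.6,"y": 0.84,"z": -0.6,"ax": 0,"ay": 0,"az": 0,"gripper": 0.6},{"x": -3.6,"y": 0.84,"z": -0.6,"ax": 0,"ay": 0,"az": 0,"gripper": 0.6},{"x": -3.6,"y": 0.84,"z": -0.6,"ax": 0,"ay": 0,"az": 0,"gripper": 0.6},{"x": -3.6,"y": 0.84,"z": -0.6,"ax": 0,"ay": 0,"az": 0,"gripper": 0.6},{"x": -3.6,"y": 0.84,"z": -0.6,"ax": 0,"ay": 0,"az": 0,"gripper": 0.6},{"x": -3.6,"y": 0.84,"z": -0.6,"ax": 0,"ay": 0,"az": 0,"gripper": 0.6},{"x": -3.6,"y": 0.84,"z": -0.6,"ax": 0,"ay": 0,"az": 0,"gripper": 0.6},{"x": -3.6,"y": 0.84,"z": -0.6,"ax": 0,"ay": 0,"az": 0,"gripper": 0.6},{"x": -3.6,"y": 0.84,"z": 0,"ax": 0,"ay": 0,"az": 0,"gripper": 0.6},{"x": -3.6,"y": 0.84,"z": 0,"ax": 0,"ay": 0,"az": 0,"gripper": 0.6}]'

```text
time: 9.77
tool_pos: [0.4737, -0.2463, 0.1648]
tcp_rot: [-3.129, 0.005, 1.199]
wrist_force: [0.8, -0.1, 1.0]
opening: 0.0684
```

carry_out --steps '[{"x": 0,"y": 0,"z": 0,"ax": 0,"ay": 0,"az": 0.123,"gripper": 0.6},{"x": 0,"y": 0,"z": 0,"ax": 0,"ay": 0,"az": 0.123,"gripper": 0.6},{"x": 0,"y": 0,"z": 0,"ax": 0,"ay": 0,"az": 0.123,"gripper": 0.6},{"x": 0,"y": 0,"z": 0,"ax": 0,"ay": 0,"az": 0.123,"gripper": 0.6},{"x": 0,"y": 0,"z": 0,"ax": 0,"ay": 0,"az": 0.123,"gripper": 0.6},{"x": 0,"y": 0,"z": 0,"ax": 0,"ay": 0,"az": 0.123,"gripper": 0.6},{"x": 0,"y": 0,"z": 0,"ax": 0,"ay": 0,"az": 0.123,"gripper": 0.6},{"x": 0,"y": 0,"z": 0,"ax": 0,"ay": 0,"az": 0.123,"gripper": 0.6},{"x": 0,"y": 0,"z": 0,"ax": 0,"ay": 0,"az": 0.123,"gripper": 0.6},{"x": 0,"y": 0,"z": 0,"ax": 0,"ay": 0,"az": 0.123,"gripper": 0.6},{"x": 0,"y": 0,"z": 0,"ax": 0,"ay": 0,"az": 0.123,"gripper": 0.6},{"x": 0,"y": 0,"z": 0,"ax": 0,"ay": 0,"az": 0.123,"gripper": 0.6}]'

```text
time: 10.77
tool_pos: [0.4662, -0.2594, 0.1587]
tcp_rot: [3.133, 0.022, -0.305]
wrist_force: [-0.5, -0.4, -0.0]
opening: 0.0681
```

carry_out --steps '[{"x": 0,"y": 0,"z": 0,"ax": 0,"ay": 0,"az": 0.123,"gripper": 0.6},{"x": 0,"y": 0,"z": 0,"ax": 0,"ay": 0,"az": 0.123,"gripper": 0.6},{"x": 0,"y": 0,"z": 0,"ax": 0,"ay": 0,"az": 0.123,"gripper": 0.6},{"x": 0,"y": 0,"z": 0,"ax": 0,"ay": 0,"az": 0.123,"gripper": 0.6},{"x": 0,"y": 0,"z": 0,"ax": 0,"ay": 0,"az": 0.123,"gripper": 0.6},{"x": 0,"y": 0,"z": 0,"ax": 0,"ay": 0,"az": 0.123,"gripper": 0.6},{"x": 0,"y": 0,"z": 0,"ax": 0,"ay": 0,"az": 0.123,"gripper": 0.6},{"x": 0,"y": 0,"z": 0,"ax": 0,"ay": 0,"az": 0.123,"gripper": 0.6},{"x": 0,"y": 0,"z": 0,"ax": 0,"ay": 0,"az": 0.123,"gripper": 0.6},{"x": 0,"y": 0,"z": 0,"ax": 0,"ay": 0,"az": 0.123,"gripper": 0.6},{"x": 0,"y": 0,"z": 0,"ax": 0,"ay": 0,"az": 0.123,"gripper": 0.6},{"x": 0,"y": 0,"z": 0,"ax": 0,"ay": 0,"az": 0.123,"gripper": 0.6}]'

```text
time: 11.77
tool_pos: [0.4642, -0.2586, 0.1528]
tcp_rot: [3.11, -0.011, -1.804]
wrist_force: [0.0, -0.4, -1.0]
opening: 0.0688
```

```bash
python3 - <<'E'
from h import *
s=monitor.state(); print(s['time'],s['tool_pos'],s['tcp_rot'],s['qpos'],s['opening'])
plan(.475,-.25,.17,-2.08)
E
```

```text
11.7667 [ 0.46420674 -0.25858065  0.15283292] [ 3.1096073  -0.01128501 -1.80445469] [-0.24173145  0.7287843   0.9535724   1.93503311 -0.72984935  0.90657372
 -0.71543926] 0.06878700075802303
rot about fixed: total shift cm [-1.07 -0.8  -1.76] turn [ 0.03  -0.016  0.275] rows 3
[[-0.36, -0.27, -0.59], [-0.38, -0.23, -0.59], [-0.4, -0.2, -0.59]] [ 0.0101 -0.0052  0.0918]
```

carry_out --steps '[{"x": -0.36,"y": -0.27,"z": -0.6,"ax": 0.01,"ay": -0.005,"az": 0.092,"gripper": 0.6},{"x": -0.38,"y": -0.23,"z": -0.6,"ax": 0.01,"ay": -0.005,"az": 0.092,"gripper": 0.6},{"x": -0.4,"y": -0.2,"z": -0.6,"ax": 0.01,"ay": -0.005,"az": 0.092,"gripper": 0.6},{"x": 0,"y": 0,"z": 0,"ax": 0,"ay": 0,"az": 0,"gripper": 0.6},{"x": 0,"y": 0,"z": 0,"ax": 0,"ay": 0,"az": 0,"gripper": 0.6}]'

```text
time: 12.18
tool_pos: [0.4742, -0.2494, 0.1681]
tcp_rot: [3.138, -0.005, -2.099]
wrist_force: [0.2, 1.0, 0.8]
opening: 0.0682
```

```bash
python3 - <<'E'
from h import *
p=camera_params('wrist');im,d=grab_frame('wrist'); s=monitor.state(); print(s['tool_pos'],s['tcp_rot'],s['qpos'][[2,6]])
for m in masks_of('tweezers','wrist')[:3]:
    v,u=np.nonzero(m['mask']&(d>0)); W=depth_world(p,u,v,d[v,u],True); print(m['confidence'],np.round(m['box']),np.percentile(W,[2,50,98],0).round(3).tolist())
# grips: brown, z .019-.027
v,u=np.mgrid[:420,:560]; W=depth_world(p,u,v,d,True)
hs=cv2.cvtColor(im,cv2.COLOR_RGB2HSV); r=im.astype(int)
b=((W[...,2]>.017)&(W[...,2]<.03)&(r[...,0]-r[...,2]>40)&(d>0)).astype(np.uint8)
k,l,st,ce=cv2.connectedComponentsWithStats(b)
for i in range(1,k):
    if st[i,4]>60: print(st[i],W[l==i].mean(0).round(4),[np.round(a,1) for a in cv2.minAreaRect((W[l==i][:,:2]*1000).astype(np.float32))])
save('w6',im,s=1.4)
E
```

```text
[ 0.47426607 -0.2493556   0.16805409] [ 3.13774766 -0.00491436 -2.09895327] [ 1.04404317 -0.96743842]
0.86 [232. 127. 295. 288.] [[0.392, -0.289, -0.001], [0.474, -0.233, 0.012], [0.532, -0.194, 0.025]]
0.75 [344. 111. 439. 161.] [[0.433, -0.42, -0.001], [0.462, -0.39, 0.009], [0.507, -0.347, 0.017]]
[234 164  11  54 248] [ 0.494  -0.2271  0.0234] [array([ 493.4, -226.4]), array([ 4.8, 48.8]), np.float64(64.8)]
[287 164  10  54 255] [ 0.4704 -0.2667  0.0234] [array([ 469.7, -266.7]), array([ 5.1, 49.4]), np.float64(55.5)]
```

View pics/w6.png

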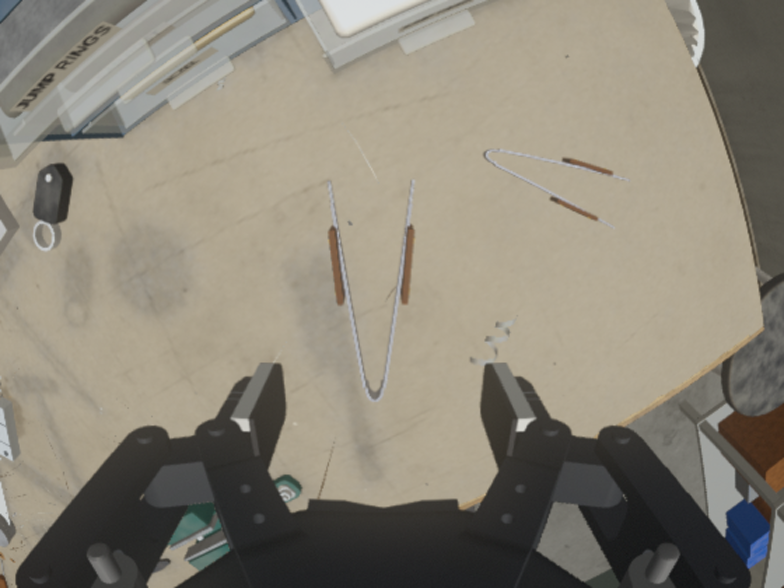

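The picture shows the large tweezers with grips at about (240,190) and (291,190) native, tips up, and bow at (268,283). The small pair is at right (≈ (418,135)). The grip midpoint is (0.482, -0.247) and x yaw ≈ -0.525; grip length 49 mm and span both fit the large pair.

```bash
python3 - <<'E'
from h import *
plan(.4819,-.2467,.075,-2.096)
E
```

```text
rot about fixed: total shift cm [-0.67 -0.56  9.3 ] turn [ 0.004 -0.005 -0.003] rows 3
[[-0.22, -0.19, 3.1], [-0.22, -0.19, 3.1], [-0.22, -0.19, 3.1]] [ 0.0013 -0.0016 -0.001 ]
```

carry_out --steps '[{"x": -0.22,"y": -0.19,"z": 2.8,"ax": 0.002,"ay": -0.002,"az": -0.001,"gripper": 0.6},{"x": -0.22,"y": -0.19,"z": 2.8,"ax": 0.001,"ay": -0.002,"az": -0.001,"gripper": 0.6},{"x": -0.22,"y": -0.19,"z": 2.8,"ax": 0.001,"ay": -0.001,"az": -0.001,"gripper": 0.6},{"x": 0,"y": 0,"z": 0,"ax": 0,"ay": 0,"az": 0,"gripper": 0.6},{"x": 0,"y": 0,"z": 0,"ax": 0,"ay": 0,"az": 0,"gripper": 0.6}]'

```text
time: 12.7
tool_pos: [0.482, -0.2478, 0.0812]
tcp_rot: [-3.141, 0.001, -2.085]
wrist_force: [0.0, -0.6, 0.7]
opening: 0.0683
```

```bash
cat >> h.py <<'E'
def grips(lo,hi):
    p=camera_params('wrist');im,d=grab_frame('wrist'); s=monitor.state()
    v,u=np.mgrid[:420,:560]; W=depth_world(p,u,v,d,True); r=im.astype(int)
    b=((W[...,2]>lo)&(W[...,2]<hi)&(r[...,0]-r[...,2]>40)&(d>0)).astype(np.uint8)
    k,l,st,ce=cv2.connectedComponentsWithStats(b); out=[]
    for i in range(1,k):
        if st[i,4]>60: R=cv2.minAreaRect((W[l==i][:,:2]*1000).astype(np.float32)); print(st[i],W[l==i].mean(0).round(4),[np.round(a,1) for a in R])
    return p,im,d,s,W
E
python3 - <<'E'
from h import *
p,im,d,s,W=grips(.017,.03)
print(s['tool_pos'],s['tcp_rot'],s['qpos'][2])
plan(.4819,-.2467,.013,-2.096)
E
```

```text
[229 198  14  71 450] [ 0.4948 -0.2275  0.0234] [array([ 493.5, -226.4]), array([ 5. , 48.8]), np.float64(64.8)]
[300 199  15  71 466] [ 0.4716 -0.2672  0.0233] [array([ 470.1, -266.6]), array([ 4.9, 49.8]), np.float64(55.2)]
[ 0.48197216 -0.24760734  0.08131843] [-3.14138098e+00  8.23938089e-04 -2.08525581e+00] 0.8890173934502223
rot about fixed: total shift cm [-0.07  0.05  6.83] turn [-0.     0.001  0.011] rows 2
[[-0.03, 0.03, 3.42], [-0.03, 0.03, 3.42]] [-0.0001  0.0004  0.0054]
```

carry_out --steps '[{"x": -0.07,"y": 0.05,"z": 2.5,"ax": 0,"ay": 0,"az": 0.009,"gripper": 0.6},{"x": 0,"y": 0,"z": 2.5,"ax": 0,"ay": 0,"az": 0,"gripper": 0.6},{"x": 0,"y": 0,"z": 0,"ax": 0,"ay": 0,"az": 0,"gripper": 0.6},{"x": 0,"y": 0,"z": 0,"ax": 0,"ay": 0,"az": 0,"gripper": 0.6}]'

```text
time: 13.08
tool_pos: [0.484, -0.2488, 0.0362]
tcp_rot: [-3.135, 0.001, -2.092]
wrist_force: [0.2, 0.1, 1.2]
opening: 0.0684
```

```bash
python3 - <<'E'
from h import *
plan(.4818,-.2465,.013,-2.095)
E
```

```text
rot about fixed: total shift cm [-0.09  0.32  2.31] turn [-0.007  0.001  0.003] rows 1
[[-0.09, 0.32, 2.31]] [-0.0065  0.0015  0.0031]
```

carry_out --steps '[{"x": -0.05,"y": 0.16,"z": 1.1,"ax": -0.004,"ay": 0.001,"az": 0.003,"gripper": 0.6},{"x": -0.04,"y": 0.16,"z": 1.1,"ax": -0.003,"ay": 0,"az": 0,"gripper": 0.6},{"x": 0,"y": 0,"z": 0,"ax": 0,"ay": 0,"az": 0,"gripper": 0.6},{"x": 0,"y": 0,"z": 0,"ax": 0,"ay": 0,"az": 0,"gripper": 0.6}]'

```text
time: 13.42
tool_pos: [0.4834, -0.2471, 0.0168]
tcp_rot: [-3.138, 0.001, -2.094]
wrist_force: [0.3, -0.1, 0.8]
opening: 0.0682
```

```bash
python3 - <<'E'
from h import *
plan(.4818,-.2465,.013,-2.095)
E
```

```text
rot about fixed: total shift cm [0.03 0.18 0.38] turn [-0.004  0.001  0.001] rows 1
[[0.03, 0.18, 0.38]] [-0.0036  0.0012  0.0013]
```

carry_out --steps '[{"x": 0.03,"y": 0.18,"z": 0.35,"ax": -0.003,"ay": 0.001,"az": 0.001,"gripper": 0.6},{"x": 0,"y": 0,"z": 0,"ax": 0,"ay": 0,"az": 0,"gripper": 0.6},{"x": 0,"y": 0,"z": 0,"ax": 0,"ay": 0,"az": 0,"gripper": 0.3},{"x": 0,"y": 0,"z": 0,"ax": 0,"ay": 0,"az": 0,"gripper": 0.15},{"x": 0,"y": 0,"z": 0,"ax": 0,"ay": 0,"az": 0,"gripper": 0.05},{"x": 0,"y": 0,"z": 0,"ax": 0,"ay": 0,"az": 0,"gripper": -0.05},{"x": 0,"y": 0,"z": 0,"ax": 0,"ay": 0,"az": 0,"gripper": -0.12},{"x": 0,"y": 0,"z": 0,"ax": 0,"ay": 0,"az": 0,"gripper": -0.18},{"x": 0,"y": 0,"z": 0,"ax": 0,"ay": 0,"az": 0,"gripper": -0.18},{"x": 0,"y": 0,"z": 0,"ax": 0,"ay": 0,"az": 0,"gripper": -0.18}]'

```text
time: 14.25
tool_pos: [0.4825, -0.2471, 0.0152]
tcp_rot: [-3.139, 0.0, -2.095]
wrist_force: [0.6, 0.1, -0.5]
opening: 0.0352
```

```bash
cat >> h.py <<'E'
def rectify(p,im,c,yaw,z,h=.06,res=.0004):
    # rows: -along x(yaw) downward; cols: -y ; world plane z
    n=int(2*h/res)+1; a=(np.arange(n)-n//2)*res; A,B=np.meshgrid(-a,-a,indexing='ij')
    X=c[0]+A*np.cos(yaw)-B*np.sin(yaw); Y=c[1]+A*np.sin(yaw)+B*np.cos(yaw)
    P=np.stack([X,Y,X*0+z,X*0+1],-1)@np.array(p['world_to_cam']).T
    x,y,zz=P[...,0],-P[...,1],-P[...,2]; r=np.hypot(x,y); th=np.arctan2(r,zz)
    return cv2.remap(im,(p['cx']+p['fx']*th*x/r).astype(np.float32),(p['cy']+p['fy']*th*y/r).astype(np.float32),cv2.INTER_LINEAR)
E
python3 - <<'E'
from h import *
p,im,d,s,W=grips(.015,.03)
print(s['opening'],s['tool_pos'],s['tcp_rot'],s['wrist_force'])
yaw=-.524; f=np.array([np.cos(yaw),np.sin(yaw)])
save('w7',rectify(p,im,s['tool_pos'][:2]+.03*f,yaw,.008,.04,.0004),s=3.5)
E
```

```text
[526 143  34  20 168] [ 0.4692 -0.4063  0.0159] [array([ 468.2, -407.4]), array([32.1,  3.1]), np.float64(49.3)]
[509 194  34  23 164] [ 0.4466 -0.3853  0.0159] [array([ 446.3, -385.5]), array([32.7,  2.8]), np.float64(39.9)]
[232 240  15  92 848] [ 0.4918 -0.2351  0.0233] [array([ 490.1, -233.5]), array([ 5.2, 49.8]), np.float64(60.2)]
[301 240  14  92 843] [ 0.4763 -0.2616  0.0233] [array([ 474.4, -260.9]), array([ 5. , 50.2]), np.float64(60.1)]
0.035270738738666194 [ 0.4824394  -0.24711176  0.01520319] [-3.13861505e+00  4.86971400e-04 -2.09482908e+00] [-0.02508322  0.32892058 -1.07666093]
```

View pics/w7.png

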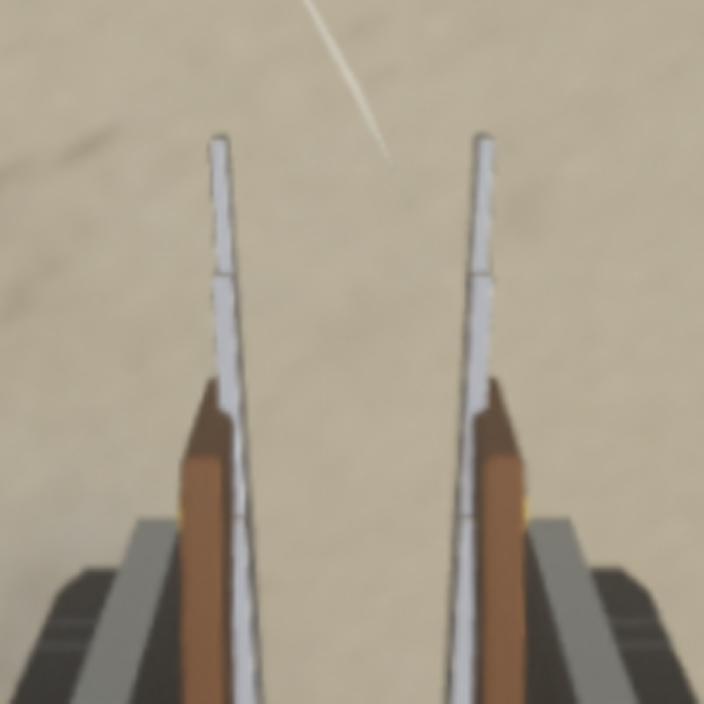

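The rectified close view gives a tip gap of (474-228)/8.75 ≈ 28.1 mm, with tips 55 mm ahead of the TCP and centred, and grips parallel. Lifting.

carry_out --steps '[{"x": 0,"y": 0,"z": -1,"ax": 0,"ay": 0,"az": 0,"gripper": -0.18},{"x": 0,"y": 0,"z": -2,"ax": 0,"ay": 0,"az": 0,"gripper": -0.18},{"x": 0,"y": 0,"z": -2,"ax": 0,"ay": 0,"az": 0,"gripper": -0.18},{"x": 0,"y": 0,"z": -2,"ax": 0,"ay": 0,"az": 0,"gripper": -0.18},{"x": 0,"y": 0,"z": -1,"ax": 0,"ay": 0,"az": 0,"gripper": -0.18},{"x": 0,"y": 0,"z": 0,"ax": 0,"ay": 0,"az": 0,"gripper": -0.18},{"x": 0,"y": 0,"z": 0,"ax": 0,"ay": 0,"az": 0,"gripper": -0.18}]'

```text
time: 14.88
tool_pos: [0.4811, -0.2468, 0.1004]
tcp_rot: [-3.141, 0.0, -2.096]
wrist_force: [0.5, -0.6, -0.2]
opening: 0.0353
```

```bash
python3 - <<'E'
from h import *
s=monitor.state(); z=s['tool_pos'][2]
p,im,d,s,W=grips(z-.005,z+.025)
print(s['opening'],s['tool_pos'],s['tcp_rot'],s['qpos'][2])
plan(.5078,.1655,.10,-.814)
E
```

```text
[301 239  14  93 847] [ 0.475  -0.2613  0.1085] [array([ 472.8, -261. ]), array([ 5.9, 50. ]), np.float64(60.3)]
[232 240  15  92 856] [ 0.4905 -0.2348  0.1084] [array([ 488.7, -233.3]), array([ 5.2, 49.8]), np.float64(59.8)]
0.035108929241086086 [ 0.48104408 -0.24686807  0.10011309] [-3.14101249e+00 -6.85830793e-05 -2.09609965e+00] 0.9238812553569352
rot about fixed: total shift cm [-37.02  18.36  -0.  ] turn [-0.    -0.    -1.282] rows 11
[[-3.37, 1.67, -0.0], [-3.54, 1.27, -0.0], [-3.66, 0.85, -0.0], [-3.73, 0.42, -0.0], [-3.76, -0.02, -0.0], [-3.73, -0.46, -0.0], [-3.65, -0.89, -0.0], [-3.52, -1.31, -0.0], [-3.35, -1.71, -0.0], [-3.12, -2.09, -0.0], [-2.86, -2.43, -0.0]] [-0.     -0.     -0.1166]
```

carry_out --steps '[{"x": -1.7,"y": 0.83,"z": 0,"ax": 0,"ay": 0,"az": -0.058,"gripper": -0.18},{"x": -1.7,"y": 0.74,"z": 0,"ax": 0,"ay": 0,"az": -0.058,"gripper": -0.18},{"x": -1.77,"y": 0.64,"z": 0,"ax": 0,"ay": 0,"az": -0.058,"gripper": -0.18},{"x": -1.8,"y": 0.53,"z": 0,"ax": 0,"ay": 0,"az": -0.058,"gripper": -0.18},{"x": -1.83,"y": 0.42,"z": 0,"ax": 0,"ay": 0,"az": -0.058,"gripper": -0.18},{"x": -1.85,"y": 0.32,"z": 0,"ax": 0,"ay": 0,"az": -0.058,"gripper": -0.18},{"x": -1.87,"y": 0.21,"z": 0,"ax": 0,"ay": 0,"az": -0.058,"gripper": -0.18},{"x": -1.88,"y": 0.1,"z": 0,"ax": 0,"ay": 0,"az": -0.058,"gripper": -0.18},{"x": -1.88,"y": -0.01,"z": 0,"ax": 0,"ay": 0,"az": -0.058,"gripper": -0.18},{"x": -1.87,"y": -0.12,"z": 0,"ax": 0,"ay": 0,"az": -0.058,"gripper": -0.18},{"x": -1.86,"y": -0.23,"z": 0,"ax": 0,"ay": 0,"az": -0.058,"gripper": -0.18},{"x": -1.8,"y": -0.34,"z": 0,"ax": 0,"ay": 0,"az": -0.058,"gripper": -0.18}]'

```text
time: 15.93
tool_pos: [0.4884, -0.0159, 0.0892]
tcp_rot: [3.128, -0.001, -1.375]
wrist_force: [-0.4, -3.7, -0.7]
opening: 0.035
```

```bash
python3 - <<'E'
from h import *
s=monitor.state(); print(s['time'],s['opening'],s['tool_pos'],s['tcp_rot'],s['qpos'])
plan(.5078,.1655,.10,-.814)
E
```

```text
15.9333 0.03501978221852088 [ 0.48844038 -0.01587352  0.08924163] [ 3.12805940e+00 -8.84521285e-04 -1.37507037e+00] [-0.63468111  0.71494532  0.7748829   2.08833199 -0.80641302  0.68288702
 -0.6860994 ]
rot about fixed: total shift cm [-17.41  -5.41  -1.16] turn [ 0.013  0.003 -0.561] rows 5
[[-3.48, -1.08, -0.23], [-3.34, -1.47, -0.23], [-3.15, -1.83, -0.23], [-2.93, -2.17, -0.23], [-2.67, -2.49, -0.23]] [ 0.0027  0.0006 -0.1122]
```

carry_out --steps '[{"x": -1.74,"y": -0.54,"z": -0.14,"ax": 0.002,"ay": 0,"az": -0.056,"gripper": -0.18},{"x": -1.7,"y": -0.64,"z": -0.14,"ax": 0.002,"ay": 0,"az": -0.056,"gripper": -0.18},{"x": -1.67,"y": -0.73,"z": -0.14,"ax": 0.002,"ay": 0,"az": -0.056,"gripper": -0.18},{"x": -1.62,"y": -0.82,"z": -0.14,"ax": 0.002,"ay": 0,"az": -0.056,"gripper": -0.18},{"x": -1.57,"y": -0.91,"z": -0.14,"ax": 0.002,"ay": 0,"az": -0.056,"gripper": -0.18},{"x": -1.5,"y": -1.0,"z": -0.14,"ax": 0.002,"ay": 0,"az": -0.056,"gripper": -0.18},{"x": -1.46,"y": -1.08,"z": -0.14,"ax": 0.001,"ay": 0,"az": -0.056,"gripper": -0.18},{"x": -1.4,"y": -1.16,"z": -0.14,"ax": 0,"ay": 0,"az": -0.056,"gripper": -0.18},{"x": -1.33,"y": -1.24,"z": -0.14,"ax": 0,"ay": 0,"az": -0.056,"gripper": -0.18},{"x": -0.8,"y": -0.8,"z": -0.1,"ax": 0,"ay": 0,"az": -0.04,"gripper": -0.18},{"x": 0,"y": 0,"z": 0,"ax": 0,"ay": 0,"az": 0,"gripper": -0.18},{"x": 0,"y": 0,"z": 0,"ax": 0,"ay": 0,"az": 0,"gripper": -0.18}]'

```text
time: 16.93
tool_pos: [0.5001, 0.172, 0.0937]
tcp_rot: [3.131, 0.008, -0.79]
wrist_force: [-0.7, -0.6, -0.7]
opening: 0.0353
```

```bash
python3 - <<'E'
from h import *
s=monitor.state(); print(s['time'],s['opening'],s['tool_pos'],s['tcp_rot'],s['qpos'])
plan(.5078,.1655,.09,-.814)
E
```

```text
16.9333 0.03530820284789589 [0.50007117 0.17202779 0.09371363] [ 3.1313701   0.00827036 -0.78982823] [-0.90199759  0.70584103  0.66398349  1.98152145 -0.67461515  0.70101873
 -0.60047682]
rot about fixed: total shift cm [ 1.01 -0.09  0.36] turn [0.01  0.008 0.024] rows 1
[[1.01, -0.09, 0.36]] [0.0103 0.0081 0.0242]
```

carry_out --steps '[{"x": 0.5,"y": -0.05,"z": 0.2,"ax": 0.005,"ay": 0.004,"az": 0.012,"gripper": -0.18},{"x": 0.5,"y": -0.05,"z": 0.2,"ax": 0.005,"ay": 0.004,"az": 0.012,"gripper": -0.18},{"x": 0,"y": 0,"z": 0,"ax": 0,"ay": 0,"az": 0,"gripper": -0.18},{"x": 0,"y": 0,"z": 0,"ax": 0,"ay": 0,"az": 0,"gripper": -0.18},{"x": 0,"y": 0,"z": 0,"ax": 0,"ay": 0,"az": 0,"gripper": -0.18}]'

```text
time: 17.35
tool_pos: [0.5087, 0.1614, 0.089]
tcp_rot: [3.141, -0.002, -0.823]
wrist_force: [0.7, -0.9, -0.5]
opening: 0.0349
```

```bash
python3 - <<'E'
from h import *
s=monitor.state(); z=s['tool_pos'][2]; print(s['opening'],s['tool_pos'],s['tcp_rot'])
p,im,d,s,W=grips(z+.001,z+.025)
J=top_pts('jig','wrist',.012,.021)[0]; print(cv2.minAreaRect((J[:,:2]*1000).astype(np.float32)))
B=top_pts('bezel','wrist',.033,.041)[0]; print('bezel',len(B),(B.min(0)+B.max(0))/2)
# tips: points near z-7mm level, ahead 30..60 mm
yaw=s['tcp_rot'][2]+np.pi/2; f=np.array([np.cos(yaw),np.sin(yaw)]); l=np.array([-f[1],f[0]])
q=W[(d>0)&(W[...,2]>z-.03)&(W[...,2]<z+.01)]; a=(q[:,:2]-s['tool_pos'][:2])@f; b=(q[:,:2]-s['tool_pos'][:2])@l
for sgn in(1,-1):
    k=(a>.04)&(a<.07)&(b*sgn>.005)&(b*sgn<.03)
    print('tip',sgn,k.sum(),'a max',a[k].max(),'b inner/outer near end',np.percentile(b[k&(a>.05)],[5,50,95]),'z-z0',np.percentile(q[k][:,2]-z,[5,50,95]))
plan(.5078,.1655,.037,-.814)
E
```

```text
0.03491761888089558 [0.50873225 0.1613894  0.08895906] [ 3.14115133e+00 -1.77624224e-03 -8.23078960e-01]
[233 251  15  89 802] [0.496  0.168  0.0961] [array([494.2, 166.4]), array([49.7,  4.6]), np.float64(44.1)]
[301 250  13  90 833] [0.5165 0.1456 0.0963] [array([515.8, 144.3]), array([49.6,  5.4]), np.float64(43.6)]
((547.5061645507812, 202.60321044921875), (66.60440063476562, 74.65621948242188), 43.189552307128906)
bezel 449 [0.54773614 0.20254065 0.03570603]Traceback (most recent call last):
  File "<stdin>", line 11, in <module>
    return _quantile_unchecked(
        a, q, axis, out, overwrite_input, method, keepdims, weights)
    return _ureduce(a,
                    func=_quantile_ureduce_func,
    ...<5 lines>...
                    overwrite_input=overwrite_input,
                    method=method)
    r = func(a, **kwargs)
    result = _quantile(arr,
                       quantiles=q,
    ...<2 lines>...
                       out=out,
                       weights=wgt)
    slices_having_nans = np.isnan(arr[-1, ...])
                                  ~~~^^^^^^^^^
IndexError: index -1 is out of bounds for axis 0 with size 0
```

```bash
python3 - <<'E'
from h import *
s=monitor.state(); z=s['tool_pos'][2]; print(s['opening'],s['tool_pos'],s['tcp_rot'],s['qd'].round(3))
p,im,d,s,W=grips(z-.005,z+.025)
print(s['tool_pos'])
yaw=.75; f=np.array([np.cos(yaw),np.sin(yaw)])
save('w8',rectify(p,im,s['tool_pos'][:2]+.03*f,yaw,z-.007,.05,.0004),s=2.8)
E
```

```text
0.03495616384868441 [0.5085997  0.16223058 0.08902228] [ 3.14137067e+00 -1.54121149e-03 -8.21426046e-01] [-0.002 -0.001 -0.001 -0.001  0.001 -0.001  0.   ]
[233 251  16  89 800] [0.4958 0.1687 0.0962] [array([494.1, 167.3]), array([49.4,  4.4]), np.float64(44.0)]
[301 250  13  90 830] [0.5165 0.1465 0.0964] [array([515.4, 145.1]), array([49.9,  5.3]), np.float64(43.7)]
[0.50859347 0.16225331 0.08903976]
```

View pics/w8.png

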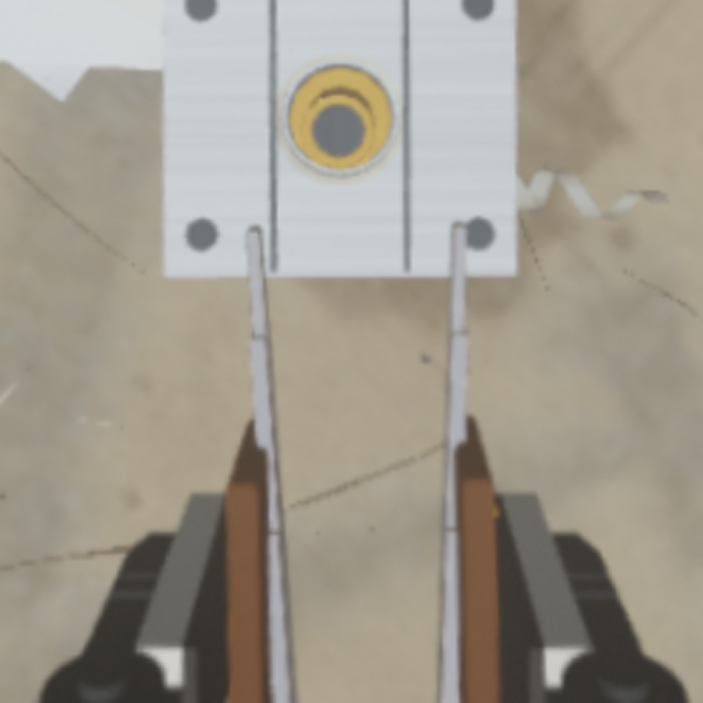

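The view shows the tweezers have slid back about 7 mm in the pads during the swing and are stable now. Gap ≈ 27.3 mm, tips at about 47 mm ahead of the TCP and 0.9 mm to the right. I'll check pitch, then move gently with corrected numbers.

```bash
python3 - <<'E'
from h import *
p,im,d,s,W=grips(.088,.12)
t=s['tool_pos']; yaw=.765; f=np.array([np.cos(yaw),np.sin(yaw)]); l=np.array([-f[1],f[0]])
r=im.astype(int); k=(d>0)&(W[...,2]>.088)&(W[...,2]<.12)&(r[...,0]-r[...,2]>40)
q=W[k]-t; a=q[:,:2]@f; k=(a>-.04)&(a<.03); print('grip slope',np.polyfit(a[k],q[k][:,2],1),a[k].min(),a[k].max())
q=W[d>0]-t; a=q[:,:2]@f; b=q[:,:2]@l; k=(a>.025)&(a<.06)&(abs(b)<.03)&(q[:,2]>-.04)
print(k.sum(), np.polyfit(a[k],q[k][:,2],1),a[k].max(), np.percentile(q[k][:,2],[5,50,95]))
plan(.51235,.1714,.06,-.821)
E
```

```text
[233 251  16  89 802] [0.4957 0.1688 0.0962] [array([494.1, 167.3]), array([49.6,  4.5]), np.float64(43.8)]
[301 250  13  90 831] [0.5165 0.1466 0.0964] [array([515.7, 145.1]), array([50.2,  5.4]), np.float64(44.0)]
grip slope [-0.03252792  0.00711151] -0.031865431740653774 0.018298146741832725
542 [-0.10306189 -0.0040317 ] 0.047553181271827026 [-0.01080407 -0.00765909 -0.00555683]
rot about fixed: total shift cm [-0.41 -0.89  2.9 ] turn [ 0.    -0.002 -0.   ] rows 1
[[-0.41, -0.89, 2.9]] [ 0.0001 -0.0015 -0.0003]
```

carry_out --steps '[{"x": -0.1,"y": -0.22,"z": 0,"ax": 0,"ay": 0,"az": 0,"gripper": -0.18},{"x": -0.1,"y": -0.22,"z": 0.3,"ax": 0,"ay": 0,"az": 0,"gripper": -0.18},{"x": -0.1,"y": -0.22,"z": 0.4,"ax": 0,"ay": 0,"az": 0,"gripper": -0.18},{"x": -0.1,"y": -0.22,"z": 0.5,"ax": 0,"ay": 0,"az": 0,"gripper": -0.18},{"x": 0,"y": 0,"z": 0.4,"ax": 0,"ay": 0,"az": 0,"gripper": -0.18},{"x": 0,"y": 0,"z": 0.2,"ax": 0,"ay": 0,"az": 0,"gripper": -0.18},{"x": 0,"y": 0,"z": 0,"ax": 0,"ay": 0,"az": 0,"gripper": -0.18},{"x": 0,"y": 0,"z": 0,"ax": 0,"ay": 0,"az": 0,"gripper": -0.18}]'

```text
time: 18.37
tool_pos: [0.5124, 0.1728, 0.0684]
tcp_rot: [3.141, -0.001, -0.82]
wrist_force: [-1.1, -0.2, 0.0]
opening: 0.0351
```

```bash
cat >> h.py <<'E'
def tips():
    s=monitor.state(); z=s['tool_pos'][2]
    p,im,d,s,W=grips(z-.001,z+.03); print(s['time'],s['tool_pos'],s['tcp_rot'],s['opening'],s['wrist_force'])
    return p,im,d,s,W
E
python3 - <<'E'
from h import *
tips(); plan(.51235,.1714,.0385,-.821)
E
```

```text
[233 251  15  89 796] [0.4995 0.1792 0.0756] [array([497.7, 177.6]), array([49.8,  4.7]), np.float64(43.9)]
[301 250  13  90 830] [0.5202 0.157  0.0758] [array([519.3, 155.6]), array([49.9,  5.3]), np.float64(43.6)]
18.4167 [0.51240719 0.1727958  0.06848259] [ 3.14079634e+00 -1.17784172e-03 -8.20213410e-01] 0.035111773316058824 [-0.81170813 -0.34911724 -0.56128699]
rot about fixed: total shift cm [0.09 0.1  3.  ] turn [ 0.001 -0.001  0.001] rows 1
[[0.09, 0.1, 3.0]] [ 0.0008 -0.0012  0.0008]
```

carry_out --steps '[{"x": 0.09,"y": 0.1,"z": 0.2,"ax": 0,"ay": 0,"az": 0,"gripper": -0.18},{"x": 0,"y": 0,"z": 0.4,"ax": 0,"ay": 0,"az": 0,"gripper": -0.18},{"x": 0,"y": 0,"z": 0.4,"ax": 0,"ay": 0,"az": 0,"gripper": -0.18},{"x": 0,"y": 0,"z": 0.4,"ax": 0,"ay": 0,"az": 0,"gripper": -0.18},{"x": 0,"y": 0,"z": 0.4,"ax": 0,"ay": 0,"az": 0,"gripper": -0.18},{"x": 0,"y": 0,"z": 0.3,"ax": 0,"ay": 0,"az": 0,"gripper": -0.18},{"x": 0,"y": 0,"z": 0.2,"ax": 0,"ay": 0,"az": 0,"gripper": -0.18},{"x": 0,"y": 0,"z": 0,"ax": 0,"ay": 0,"az": 0,"gripper": -0.18},{"x": 0,"y": 0,"z": 0,"ax": 0,"ay": 0,"az": 0,"gripper": -0.18}]'

```text
time: 19.17
tool_pos: [0.5123, 0.1709, 0.043]
tcp_rot: [3.141, -0.001, -0.821]
wrist_force: [-0.8, 0.1, -0.9]
opening: 0.0347
```

```bash
python3 - <<'E'
from h import *
tips(); plan(.51235,.1714,.0385,-.821)
E
```

```text
[301 250  13  90 826] [0.5201 0.1551 0.0504] [array([519.2, 153.6]), array([49.8,  5.2]), np.float64(43.7)]
[233 252  15  88 786] [0.4993 0.1772 0.0503] [array([497.8, 175.9]), array([48.6,  4.5]), np.float64(43.9)]
19.2167 [0.51230856 0.17090338 0.04304485] [ 3.14086408e+00 -1.25146608e-03 -8.20804908e-01] 0.03517292559995887 [-0.2133441  -0.21631049 -0.64689935]
rot about fixed: total shift cm [-0.03 -0.04  0.45] turn [ 0.001 -0.001  0.   ] rows 1
[[-0.03, -0.04, 0.45]] [ 0.0007 -0.0013  0.0002]
```

carry_out --steps '[{"x": -0.03,"y": -0.04,"z": 0.2,"ax": 0,"ay": 0,"az": 0,"gripper": -0.18},{"x": 0,"y": 0,"z": 0.2,"ax": 0,"ay": 0,"az": 0,"gripper": -0.18},{"x": 0,"y": 0,"z": 0,"ax": 0,"ay": 0,"az": 0,"gripper": -0.18},{"x": 0,"y": 0,"z": 0,"ax": 0,"ay": 0,"az": 0,"gripper": -0.18}]'

```text
time: 19.55
tool_pos: [0.5126, 0.1716, 0.039]
tcp_rot: [3.142, -0.001, -0.821]
wrist_force: [0.2, 0.3, -0.3]
opening: 0.035
```

```bash
python3 - <<'E'
from h import *
p,im,d,s,W=tips(); t=s['tool_pos']
q=W[d>0]; yaw=.764; f=np.array([np.cos(yaw),np.sin(yaw)]); l=np.array([-f[1],f[0]])
a=(q-t)[:,:2]@f; b=(q-t)[:,:2]@l; k=(a>.035)&(a<.052)&(abs(b)>.009)&(abs(b)<.022)&(q[:,2]>.021)&(q[:,2]<.04)
print(k.sum(),[ (sg,np.percentile(q[k&(b*sg>0)],[5,50,95],0).round(4).tolist()) for sg in(1,-1)])
save('w9',rectify(p,im,[.5474,.2028],.755,.029,.04,.0004),s=3.5)
E
```

```text
[301 250  12  90 819] [0.5203 0.1557 0.0464] [array([519.4, 154.3]), array([50.1,  5.1]), np.float64(44.3)]
[233 252  15  88 781] [0.4995 0.1779 0.0462] [array([498. , 176.6]), array([49.7,  4.5]), np.float64(43.9)]
19.6 [0.51262224 0.17164519 0.03904295] [ 3.14156476e+00 -1.41278841e-03 -8.20588872e-01] 0.03538573238254205 [ 0.22950534  0.27726634 -0.50255934]
282 [(1, [[0.5296, 0.2055, 0.0279], [0.5335, 0.2097, 0.0308], [0.5374, 0.2139, 0.0323]]), (-1, [[0.549, 0.1848, 0.0286], [0.5537, 0.1886, 0.0312], [0.558, 0.1926, 0.0323]])]
```

View pics/w9.png

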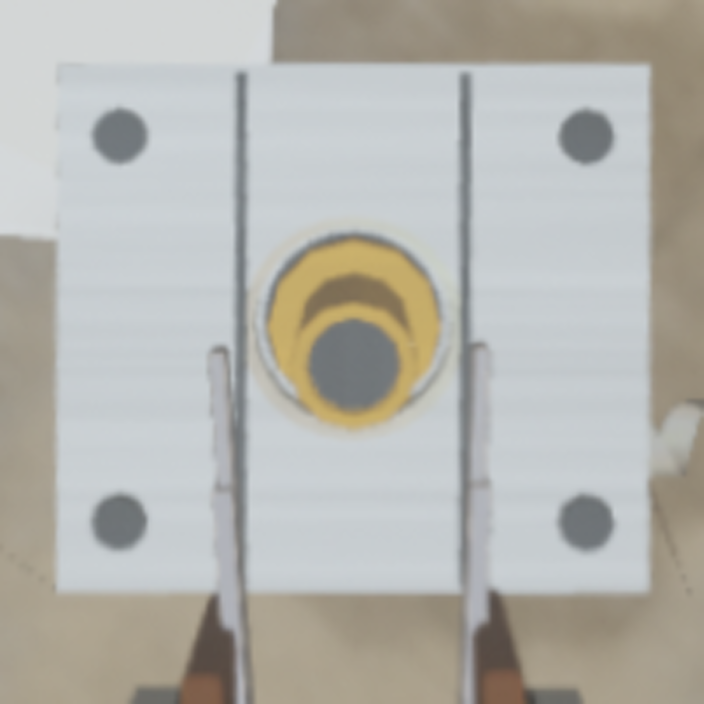

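The final view shows tip inner edges at columns 228 and 472, a 27.9 mm gap centred on the pocket axis. Tip ends are at row 345 (within 1 mm of abreast) at about z 0.028, clear of the collar (293–415) and jig. Holding.

carry_out --steps '[{"x": 0,"y": 0,"z": 0,"ax": 0,"ay": 0,"az": 0,"gripper": -0.18},{"x": 0,"y": 0,"z": 0,"ax": 0,"ay": 0,"az": 0,"gripper": -0.18},{"x": 0,"y": 0,"z": 0,"ax": 0,"ay": 0,"az": 0,"gripper": -0.18},{"x": 0,"y": 0,"z": 0,"ax": 0,"ay": 0,"az": 0,"gripper": -0.18},{"x": 0,"y": 0,"z": 0,"ax": 0,"ay": 0,"az": 0,"gripper": -0.18},{"x": 0,"y": 0,"z": 0,"ax": 0,"ay": 0,"az": 0,"gripper": -0.18},{"x": 0,"y": 0,"z": 0,"ax": 0,"ay": 0,"az": 0,"gripper": -0.18},{"x": 0,"y": 0,"z": 0,"ax": 0,"ay": 0,"az": 0,"gripper": -0.18},{"x": 0,"y": 0,"z": 0,"ax": 0,"ay": 0,"az": 0,"gripper": -0.18},{"x": 0,"y": 0,"z": 0,"ax": 0,"ay": 0,"az": 0,"gripper": -0.18},{"x": 0,"y": 0,"z": 0,"ax": 0,"ay": 0,"az": 0,"gripper": -0.18},{"x": 0,"y": 0,"z": 0,"ax": 0,"ay": 0,"az": 0,"gripper": -0.18}]'

```text
time: 20.6
tool_pos: [0.5127, 0.1717, 0.0393]
tcp_rot: [-3.141, -0.002, -0.821]
wrist_force: [-1.0, 0.0, -0.4]
opening: 0.0351
```

carry_out --steps '[{"x": 0,"y": 0,"z": 0,"ax": 0,"ay": 0,"az": 0,"gripper": -0.18},{"x": 0,"y": 0,"z": 0,"ax": 0,"ay": 0,"az": 0,"gripper": -0.18},{"x": 0,"y": 0,"z": 0,"ax": 0,"ay": 0,"az": 0,"gripper": -0.18},{"x": 0,"y": 0,"z": 0,"ax": 0,"ay": 0,"az": 0,"gripper": -0.18},{"x": 0,"y": 0,"z": 0,"ax": 0,"ay": 0,"az": 0,"gripper": -0.18},{"x": 0,"y": 0,"z": 0,"ax": 0,"ay": 0,"az": 0,"gripper": -0.18},{"x": 0,"y": 0,"z": 0,"ax": 0,"ay": 0,"az": 0,"gripper": -0.18},{"x": 0,"y": 0,"z": 0,"ax": 0,"ay": 0,"az": 0,"gripper": -0.18},{"x": 0,"y": 0,"z": 0,"ax": 0,"ay": 0,"az": 0,"gripper": -0.18},{"x": 0,"y": 0,"z": 0,"ax": 0,"ay": 0,"az": 0,"gripper": -0.18},{"x": 0,"y": 0,"z": 0,"ax": 0,"ay": 0,"az": 0,"gripper": -0.18},{"x": 0,"y": 0,"z": 0,"ax": 0,"ay": 0,"az": 0,"gripper": -0.18}]'

```text
time: 21.6
tool_pos: [0.5127, 0.1717, 0.0393]
tcp_rot: [-3.141, -0.001, -0.821]
wrist_force: [-0.0, -0.2, -0.1]
opening: 0.0352
```

carry_out --steps '[{"x": 0,"y": 0,"z": 0,"ax": 0,"ay": 0,"az": 0,"gripper": -0.18},{"x": 0,"y": 0,"z": 0,"ax": 0,"ay": 0,"az": 0,"gripper": -0.18},{"x": 0,"y": 0,"z": 0,"ax": 0,"ay": 0,"az": 0,"gripper": -0.18},{"x": 0,"y": 0,"z": 0,"ax": 0,"ay": 0,"az": 0,"gripper": -0.18},{"x": 0,"y": 0,"z": 0,"ax": 0,"ay": 0,"az": 0,"gripper": -0.18},{"x": 0,"y": 0,"z": 0,"ax": 0,"ay": 0,"az": 0,"gripper": -0.18},{"x": 0,"y": 0,"z": 0,"ax": 0,"ay": 0,"az": 0,"gripper": -0.18},{"x": 0,"y": 0,"z": 0,"ax": 0,"ay": 0,"az": 0,"gripper": -0.18},{"x": 0,"y": 0,"z": 0,"ax": 0,"ay": 0,"az": 0,"gripper": -0.18},{"x": 0,"y": 0,"z": 0,"ax": 0,"ay": 0,"az": 0,"gripper": -0.18},{"x": 0,"y": 0,"z": 0,"ax": 0,"ay": 0,"az": 0,"gripper": -0.18},{"x": 0,"y": 0,"z": 0,"ax": 0,"ay": 0,"az": 0,"gripper": -0.18}]'

```text
time: 22.6
tool_pos: [0.5127, 0.1717, 0.0393]
tcp_rot: [-3.141, -0.002, -0.821]
wrist_force: [-0.2, 0.2, -0.3]
opening: 0.0345
```

```bash
python3 - <<'E'
from h import *
tips(); B=top_pts('bezel','wrist',.033,.041)[0]; print('bezel',len(B),(B.min(0)+B.max(0))/2)
E
```

```text
[301 250  12  90 815] [0.5204 0.1558 0.0467] [array([519.6, 154.4]), array([49.2,  5. ]), np.float64(44.2)]
[233 252  15  88 775] [0.4996 0.1779 0.0465] [array([498.2, 176.7]), array([48.7,  4.6]), np.float64(43.9)]
22.65 [0.51273513 0.17170115 0.03928555] [-3.14129373e+00 -1.51168010e-03 -8.20568760e-01] 0.03496222635014411 [ 0.74488021  0.32946492 -0.62313342]
bezel 803 [0.54769945 0.20257859 0.03546423]
```

Steady for over 3 s, and nothing has moved. Handing in.

```bash
python3 -c "
from rig import hand_in
print(hand_in())"
```

```text
the job is handed in; nothing more can be done
None
```

I seated the bezel in the pocket and let go of it. I then picked up the large tweezers by their grips and held them over the two lines, either side of the collar, for about 3 s before handing in at about 22.7 s. No verdict was reported.

**Last checks**
- **Bezel:** it sits within about 0.4 mm of the jig's centre. The camera depth puts the collar top at about 36.5 mm, against 37 mm nominal.
- **Tip gap:** 27.9 mm, against the 28 mm marked. The gripper opening read a steady 35 mm.
- **Tip position:** the tips are within about 1 mm of the marks and about 28–29 mm up. In the picture they were clear of the collar and the jig, and the wrist force was only noise.

**What disagreed:** the tweezers slid back about 7 mm in the pads and pitched nose-down by about 0.03 rad while I was carrying them. I measured the slip and corrected the final position for it; the grip stayed stable after that.

I did not check the bow's height directly. I also did not look again at the bystanders, though the arm stayed well away from them.

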